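Put the brittle grinding wheel away in its leaning stand

ROBOT

A 6-joint arm with a two-finger parallel gripper is mounted at the origin on the work surface. World frame = base frame: x ahead of the robot, y to its left, z up, the work surface at z = 0. Lengths are in m, angles in rad, forces in N, time in s.
With the tool pointing down it reaches from about 0.25 to 0.725 m from the base axis. Payload 4 kg.
Tool frame: the origin (TCP) lies midway between the tips of the shut fingers; the grasp point (between the pads) lies pinch_z behind it (pinch_z is the distance from the TCP to the grasp point, in m); z points along the fingers, y is the direction in which the jaws open and shut (so a half turn about z gives the same grasp; the last joint's range is limited). The gripper opens to 85 mm and grips with 20 to 120 N. Pads are 22 mm wide; open, the fingers measure 114 mm over their backs; the gripper's body (76 mm by 85 mm) begins 54 mm behind the grasp point. The pads swing forward as they close: fully open they stand 13 mm farther back than shut.
Start: joints at [1.262, 0.241, 0.005, 1.335, 0, 1.571], TCP at [0.152, 0.476, 0.209] pointing down, gripper open.
Joint ranges: [-2.72, 2.72], [-1.05, 1.87], [-1.09, 1.28], [-1.99, 2.15], [-1.42, 1.44], [-3.14, 3.14]. Speed limits (rad/s): [2.79, 2.79, 3.14, 3.14, 3.14, 3.14].

INTERFACE

Orientations are given as a unit quaternion [x, y, z, w].
In Python, from workcell import * gives the robot as it stands.
- The arm moves only by the tool move_arm, never from a script. Its argument "motion" is a list of rows, each a list of 3 entries, a list of its own where there are three numbers: the finger opening in mm, from 0 to 85.4, then the shift along the tool's x, y, z in units of 50 mm (1.0 is 50 mm), then the turn about the tool's z in units of 6 degrees (1.0 is 6 degrees). In form: [[claw, [dx, dy, dz], roll], ...]. A call has exactly 10 rows; each row is the pose to reach, as a shift and turn from the pose commanded when the call began, along the tool's axes at that moment; what a row does not reach only later rows make up. A row lasts 1/10 s, in which the tool goes at most 50 mm and 8.59 degrees, less where a joint would pass 70% of its speed; a pose out of reach is approached as far as the arm can. A call with a gripper value outside its range is refused whole. The fingers move at their own pace and stop on an object; the grip force is fixed at half the most. Time passes only in rows, so rows that repeat a pose let the fingers close, or fill a call up. It gives the time, the measured TCP pose, the force and the opening at its end, in the units of the state.
- get_obs(): the state, without advancing time (a new reading comes with each control period).
- camera(name): name is "scene" or "side" or "wrist"; returns a dict with "color" (480x640x3 uint8, red, green, blue), "fx", "fy", "cx", "cy" (pixels), "rvec" (rotation vector, rad) and "tvec" (3), from world to camera coordinates, as OpenCV has them; the wrist camera has in their place "mount" (4x4, takes a point from camera to tool coordinates, whose origin is the TCP and whose axes are the flange's). Camera axes: x right, y down, z forward; pixel columns grow to the right and rows downward; lengths in m; the calibration is good to about 2 mm. A picture is of the moment at which its call begins: read the wrist's pose just before it. There is no depth.
- job_done(): hands the job in, once; it reports no verdict.
The state is a dict: "clock": time; "joint_pos": joint angles; "joint_vel": joint speeds; "tau": joint torques, N m; "eef_pos": TCP position; "tool_rot": TCP orientation; "ft_force": force on the tool from outside, world axes, zero at the start; "ft_torque": the same for the moment, N m; "grip_width": finger opening in m.
Only numpy, scipy, OpenCV 4.12 (cv2) and the standard library are available. Lean on these libraries where they do the work, as an engineer would, in place of code of your own. Each camera call takes 0.05 s, during which the arm holds its last target.

TASK

Take the large grinding wheel out of its wooden block and stand it on edge on the two narrow rails of the steel wheel stand, leaning flat against the back rest, then swing the keeper bar fully shut across the front. The wheel is brittle: never grip it harder than 20 N, set it down softly without dropping or knocking it, and leave everything else on the bench where it is.

Things in the scene. Friction and masses are not known exactly. Their poses are not given: they have to be found in the camera images.
- wheel: The grinding wheel to put away: grey stone-like disc 110 mm across, 20 mm thick, plain paper facings, dark bore mark, 0.33 to 0.51 kg. Starts upright on edge in the wooden block. Brittle: squeeze it with no more than 20 N (each finger); 10 N holds it. Origin at its centre; its x axis is the axle line (the 20 mm thickness), level at the start. Its top is 55 mm above its centre.
- block: Low wooden block, fixed to the bench, 76 x 140 mm and 40 mm high, with an open slot along its own y axis (26 mm wide) in which the wheel stands. Origin at the centre of its underside. The wheel's centre starts 72.3 mm above it, its top at 127 mm.
- stand: Steel wheel stand, fixed to the bench: base plate 150 x 190 x 10 mm, z up, x towards its front (the open side, away from the robot). Origin at the centre of its underside. Carries the cradle and the keeper bar.
- cradle: Cradle of the stand, 15 degrees off upright. z: up along the back rest, top leaning to the stand's back (-x). x: out of the back rest to the front, rising 15 degrees; y level. Origin 50 mm above the bench, on the back rest's front face, level with the rail tops. Rails: two bars 10 mm wide at y = +33 and -33 mm, x -6 to 30 mm. Back rest 76 mm wide, 6 mm thick, ends at z = 58 mm; above it is room for fingers.
- seat (a point): Where the wheel's centre is when it is seated: x 10, y 0, z 47.3 mm of the cradle, axes as the cradle's. The wheel then stands on edge across the gap between the two rails (the gap is open below), one flat face against the back rest, axle line along x, top edge at z 102 mm of the cradle, 150 to 156 mm above the bench.
- keeper (a joint): Keeper bar on an upright hinge at the stand's side: 0 = shut against its stop, across the front of the cradle; positive (rad) = swung open towards the stand's front, clockwise from above. Starts at 0.7 to 0.95, at most 1.4. Light friction (about 0.5 N at the knob), stays where it is left. Shut, it does not touch a seated wheel.
- keeper_hinge (a point): Point on the keeper's vertical hinge axis at the bar's mid-height, 75 mm above the bench; at x 35, y -74 mm of the stand. The bar is 10 mm thick, 12 mm high and runs 146 mm from here to the knob.
- keeper_knob (a point): Centre of the top of the keeper's black upright knob: a cylinder 20 mm across, from the bar up to 151 mm above the bench, 144 mm from the hinge axis. When shut it is at x 35, y 70 mm of the stand, outside the wheel's edge.
- small_wheel: A smaller grinding wheel, 75 mm across and 16 mm thick, lying flat on the bench. Not the one to move. Origin at its centre.
- spanner: A steel spanner 160 mm long, lying flat between the block and the stand. Origin near its middle, on its underside.
- offcut: An offcut of square steel section, 50 x 160 x 44 mm. Origin at the centre of its underside.
- brush: A hand brush lying on the right of the bench. Origin on its underside.
- can: An upright metal can, 66 mm across and 150 mm high, on the left. Origin at the centre of its underside.

How it is judged:
By the outcome, as a careful person would: the job done as asked, in the order asked, and still so for the second after the job is handed in, with the robot touching nothing.
It also fails if it takes over 56 s, if anything falls off the work surface, if the arm or the gripper's body presses on something with over 40 N, if the wrist force passes 120 N, or if a joint passes its speed limit or range.

## Working session

There is one attempt and no reset: what is moved stays moved. The work goes in short steps, Python scripts to look and compute and a tool call to move; the robot and the scene stay as the last step left them, time stands still between calls to the robot, and variables do not carry over. Pictures are saved under pics/ and viewed, and the job is handed in when it is done.

Besides the shell and the picture viewer there is one more tool, called after "Call:" as name(argument=value, ...) on one line, values as JSON. move_arm: Moves the arm, as the interface text tells. Its arguments: {"type":"object","properties":{"motion":{"type":"array","items":{"type":"array"}}},"required":["motion"]}

```bash
ls -la; python3 - <<'E'
from workcell import *
import workcell,cv2,os
print([n for n in dir(workcell) if n[0]!='_'])
os.makedirs('pics',exist_ok=True)
print(get_obs())
for n in ['scene','side','wrist']:
    c=camera(n); cv2.imwrite(f'pics/{n}0.png',c['color'][:,:,::-1]); print(n,{k:v for k,v in c.items() if k!='color'})
E
```

```text
total 12
drwxr-xr-x  3 agent agent 4096 Dec  7 01:41 .
drwxr-xr-x 23 root  root  4096 Dec  7 01:41 ..
drwxr-xr-x  2 agent agent 4096 Dec  7 01:41 pics
['Unreachable', 'camera', 'get_obs', 'job_done', 'pinch_z']
{'clock': 0.0, 'joint_pos': array([ 1.26199747e+00,  2.41388204e-01,  3.71386049e-03,  1.33521117e+00,
       -2.95401785e-05,  1.57080983e+00]), 'joint_vel': array([-0.0010006 , -0.00109247,  0.0020934 , -0.0007592 , -0.00267397,
        0.0005722 ]), 'tau': array([ 3.40647093e-04, -3.72321832e+01,  2.52404201e+01,  1.70712703e-02,
        5.57051783e-05,  1.54519256e-06]), 'eef_pos': array([0.15175735, 0.47569131, 0.20832143]), 'tool_rot': array([ 1.53793275e-01,  9.88102493e-01, -1.03443964e-03, -1.46043242e-04]), 'ft_force': array([ 0.14727899, -0.47974594, -0.24278628]), 'ft_torque': array([ 0.07075495, -0.02434782, -0.04165329]), 'grip_width': 0.08560697657535035}
scene {'fx': 500.19112641624474, 'fy': 500.19112641624474, 'cx': 321.58556295107707, 'cy': 243.759773657684, 'rvec': array([ 2.13127074,  0.73538123, -0.39447591]), 'tvec': array([-0.41136932, -0.11069516,  1.63941052])}
side {'fx': 544.2368744450422, 'fy': 544.2368744450422, 'cx': 320.32029906831286, 'cy': 238.8098113633893, 'rvec': array([ 2.15179082, -0.61065996,  0.27507072]), 'tvec': array([-0.46275317,  0.28227047,  1.38633174])}
wrist {'fx': 401.14269185567497, 'fy': 401.14269185567497, 'cx': 322.5831027404654, 'cy': 237.33473085261656, 'mount': array([[ 3.95146800e-04, -9.64120714e-01, -2.65463918e-01,
         6.71982380e-02],
       [ 9.99999922e-01,  3.83639440e-04,  9.51995216e-05,
         3.29649305e-04],
       [ 1.00585981e-05, -2.65463935e-01,  9.64120791e-01,
        -1.63990581e-01],
       [ 0.00000000e+00,  0.00000000e+00,  0.00000000e+00,
         1.00000000e+00]])}
```

View pics/scene0.png

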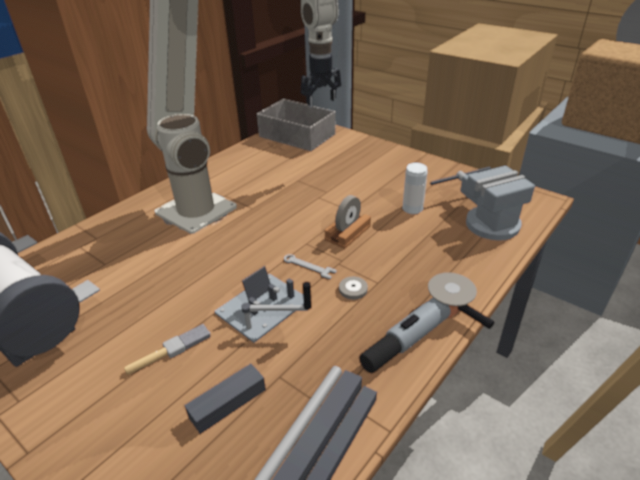

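View pics/side0.png

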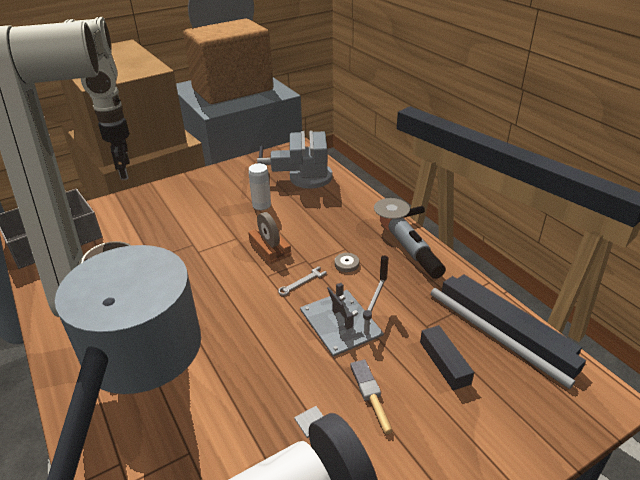

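View pics/wrist0.png

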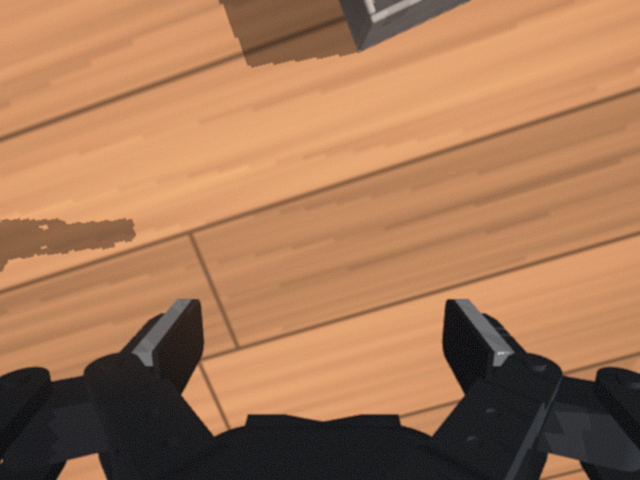

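```bash
python3 -c "
import workcell;print(workcell.pinch_z)"
```

```text
0.0187
```

```bash
cat > h.py <<'E'
import numpy as np, cv2
from scipy.spatial.transform import Rotation as R
def P(c):
    return np.c_[cv2.Rodrigues(c['rvec'])[0],c['tvec']]
def cams():
    return dict(scene=dict(f=500.19112641624474,cx=321.58556295107707,cy=243.759773657684,rvec=np.array([2.13127074,0.73538123,-0.39447591]),tvec=np.array([-0.41136932,-0.11069516,1.63941052])),
     side=dict(f=544.2368744450422,cx=320.32029906831286,cy=238.8098113633893,rvec=np.array([2.15179082,-0.61065996,0.27507072]),tvec=np.array([-0.46275317,0.28227047,1.38633174])))
MOUNT=np.array([[3.95146800e-04,-9.64120714e-01,-2.65463918e-01,6.71982380e-02],[9.99999922e-01,3.83639440e-04,9.51995216e-05,3.29649305e-04],[1.00585981e-05,-2.65463935e-01,9.64120791e-01,-1.63990581e-01],[0,0,0,1]])
WK=dict(f=401.14269185567497,cx=322.5831027404654,cy=237.33473085261656)
def wcam(pos,quat):
    T=np.eye(4);T[:3,:3]=R.from_quat(quat).as_matrix();T[:3,3]=pos
    E=np.linalg.inv(T@MOUNT); return dict(WK,E=E[:3])
def ext(c): return c['E'] if 'E' in c else P(c)
def proj(c,X):
    X=np.atleast_2d(X);E=ext(c);p=X@E[:,:3].T+E[:,3]
    return np.c_[c['f']*p[:,0]/p[:,2]+c['cx'],c['f']*p[:,1]/p[:,2]+c['cy']]
def tri(obs):
    A=[]
    for c,(u,v) in obs:
        E=ext(c);x=(u-c['cx'])/c['f'];y=(v-c['cy'])/c['f']
        A+= [x*E[2]-E[0], y*E[2]-E[1]]
    A=np.array(A);s=np.linalg.lstsq(A[:,:3],-A[:,3],rcond=None)[0]
    err=[np.round(proj(c,s)[0]-np.array(p),1).tolist() for c,p in obs]
    return s,err
def onplane(c,uv,z):
    E=ext(c);d=E[:,:3].T@np.array([(uv[0]-c['cx'])/c['f'],(uv[1]-c['cy'])/c['f'],1]);o=-E[:,:3].T@E[:,3]
    return o+d*(z-o[2])/d[2]
E
python3 - <<'E'
import cv2
s=cv2.imread('pics/scene0.png');d=cv2.imread('pics/side0.png')
a=s[180:360,200:440];b=d[190:370,225:415]
cv2.imwrite('pics/sc_z.png',cv2.resize(a,(800,600),interpolation=cv2.INTER_CUBIC))
cv2.imwrite('pics/sd_z.png',cv2.resize(b,(633,600),interpolation=cv2.INTER_CUBIC))
E
```

```text
(no output)
```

View pics/sc_z.png

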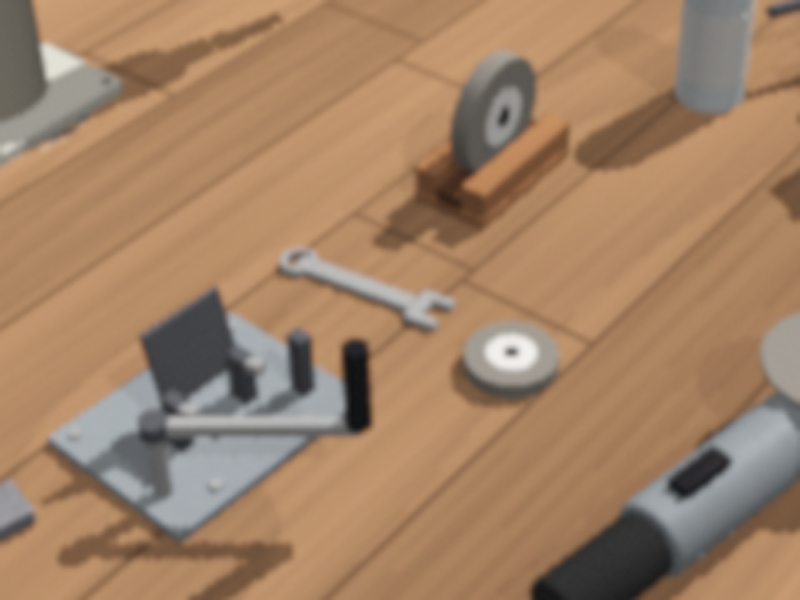

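View pics/sd_z.png

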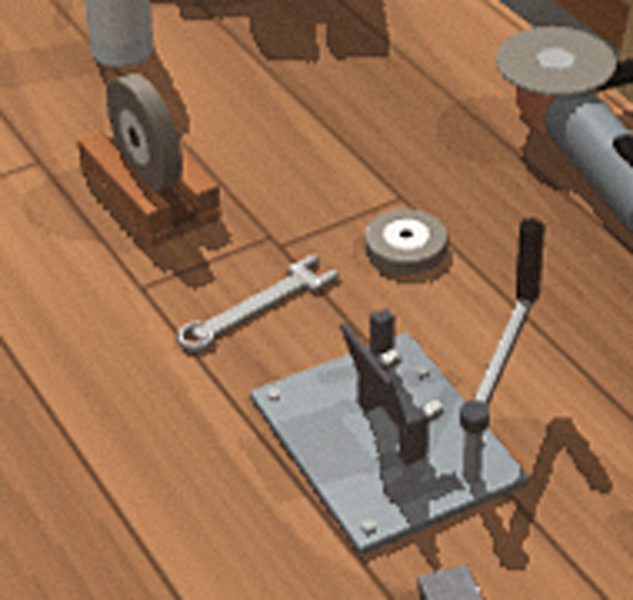

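```bash
cat > m1.py <<'E'
from h import *
C=cams();S,D=C['scene'],C['side']
s=lambda u,v:(200+(u+.5)*.3-.5,180+(v+.5)*.3-.5)
d=lambda u,v:(225+(u+.5)*.3-.5,190+(v+.5)*.3-.5)
for n,a in dict(left=(50,438),bot=(180,537),top=(240,310)).items(): print('scene',n,onplane(S,s(*a),.010).round(4))
for n,a in dict(left=(250,388),bot=(362,548),right=(527,480),top=(408,333)).items(): print('side',n,onplane(D,d(*a),.010).round(4))
print('knobtop',tri([(S,s(356,344)),(D,d(532,224))]))
print('hinge',tri([(S,s(153,419)),(D,d(474,406))]))
# bore
print('S bore z.072',onplane(S,s(504,116),.0723).round(4),'D bore',onplane(D,d(135,136),.0723).round(4))
# block top corners z=.04
for a in [(418,165),(468,188),(485,205),(569,125),(548,115)]: print('S blk',a,onplane(S,s(*a),.04).round(4))
for a in [(80,145),(150,212),(218,187),(110,130)]: print('D blk',a,onplane(D,d(*a),.04).round(4))
E
python3 m1.py
```

```text
scene left [ 0.4102 -0.2815  0.01  ]
scene bot [ 0.5576 -0.2913  0.01  ]
scene top [ 0.4232 -0.0873  0.01  ]
side left [ 0.4199 -0.0912  0.01  ]
side bot [ 0.4075 -0.283   0.01  ]
side right [ 0.5513 -0.2934  0.01  ]
side top [ 0.5654 -0.1052  0.01  ]
knobtop (array([ 0.63182959, -0.17835703,  0.15086911]), [[-0.1, 0.2], [-0.1, -0.2]])
hinge (array([ 0.5180846 , -0.26659484,  0.08388502]), [[0.2, -0.4], [0.2, 0.3]])
S bore z.072 [0.4834 0.1953 0.0723] D bore [0.4625 0.1936 0.0723]
S blk (418, 165) [0.4402 0.1267 0.04  ]
S blk (468, 188) [0.4959 0.1261 0.04  ]
S blk (485, 205) [0.5221 0.1154 0.04  ]
S blk (569, 125) [0.5114 0.2574 0.04  ]
S blk (548, 115) [0.4869 0.2593 0.04  ]
D blk (80, 145) [0.4298 0.2495 0.04  ]
D blk (150, 212) [0.4399 0.1241 0.04  ]
D blk (218, 187) [0.5087 0.1231 0.04  ]
D blk (110, 130) [0.4641 0.2558 0.04  ]
```

```bash
cat >> h.py <<'E'
def go(obs,xyz,yaw,flip=0):
    M=R.from_quat(obs['tool_rot']).as_matrix()
    d=M.T@(np.array(xyz)-obs['eef_pos'])/0.05
    cur=np.arctan2(M[1,1],M[0,1]); t=-(yaw-cur)
    t=(t+np.pi)%(2*np.pi)-np.pi
    if flip: t-=np.sign(t)*np.pi
    print('shift',d.round(3),'roll',round(np.degrees(t)/6,2),'curyaw',round(cur,4),'tilt',M[:,2].round(4))
def st(o):
    print('t',round(o['clock'],2),'pos',o['eef_pos'].round(4),'F',o['ft_force'].round(2),'T',o['ft_torque'].round(2),'w',round(o['grip_width']*1e3,2),'j',o['joint_pos'].round(2))
E
python3 - <<'E'
from workcell import *
from h import *
o=get_obs();st(o);go(o,[.47,.02,.29],0)
E
```

```text
t 0.15 pos [0.1518 0.4758 0.2085] F [-0.57  0.28  0.08] T [-0.04  0.05 -0.01] w 85.44 j [ 1.26  0.24  0.    1.34 -0.    1.57]
shift [-8.834 -6.754 -1.618] roll 12.05 curyaw 1.262 tilt [-5.0e-04 -1.6e-03 -1.0e+00]
```

Call:
move_arm(motion=[[60,[-0.2,-0.2,-0.9],0.5],[60,[-1.0,-0.8,-1.6],1.5],[60,[-2,-1.5,-1.6],3],[60,[-3,-2.2,-1.6],4],[60,[-4,-3,-1.6],5.5],[60,[-5,-3.8,-1.6],7],[60,[-6,-4.6,-1.6],8.5],[60,[-7,-5.4,-1.6],10],[60,[-8,-6.1,-1.6],11],[60,[-8.8,-6.75,-1.6],12]])

```text
clock: 1.15
eef_pos: [0.4126, 0.1014, 0.2892]
tool_rot: [0.707, 0.707, 0.0, -0.0]
ft_force: [1.2, 1.6, -1.3]
grip_width: 0.0595
```

```bash
cat > snap.py <<'E'
import sys,json
from workcell import *
from h import *
n=sys.argv[1]; o=get_obs(); st(o); c=camera('wrist'); cv2.imwrite(f'pics/{n}.png',c['color'][:,:,::-1])
json.dump([o['eef_pos'].tolist(),o['tool_rot'].tolist()],open(f'pics/{n}.json','w'))
E
python3 snap.py w1
```

```text
t 1.15 pos [0.4126 0.1014 0.2892] F [ 1.24  1.56 -1.34] T [ 0.06 -0.08  0.01] w 59.53 j [0.24 0.07 0.01 1.51 0.   1.81]
```

View pics/w1.png

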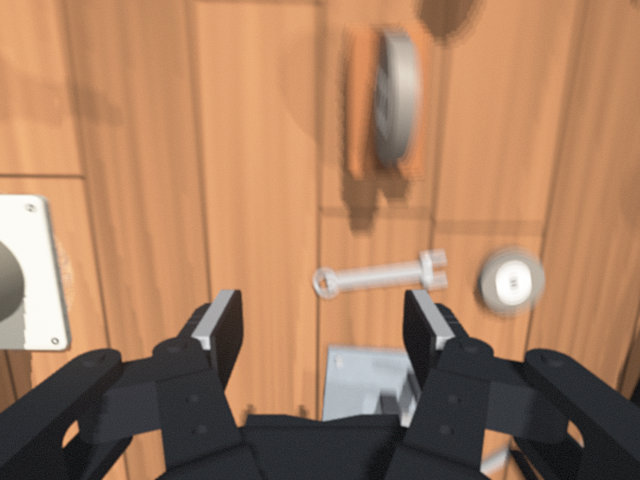

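```bash
python3 - <<'E'
from workcell import *
from h import *
o=get_obs();st(o);go(o,[.49,-.31,.26],0)
E
```

```text
t 1.2 pos [0.4165 0.0952 0.2887] F [ 4.01 -2.    0.45] T [-0.15 -0.3  -0.04] w 60.07 j [ 0.23  0.07  0.01  1.51 -0.01  1.81]
shift [-8.084  1.556  0.621] roll -0.1 curyaw -0.0109 tilt [ 0.0029 -0.0053 -1.    ]
```

Call:
move_arm(motion=[[60,[-1,0.2,0],0],[60,[-2,0.4,0],0],[60,[-3,0.6,0],0],[60,[-4,0.8,0.2],0],[60,[-5,1,0.4],0],[60,[-6,1.2,0.6],0],[60,[-7,1.4,0.6],0],[60,[-8,1.5,0.6],0],[60,[-8,1.5,0.6],0],[60,[-8,1.5,0.6],0]])

```text
clock: 2.2
eef_pos: [0.4887, -0.2976, 0.2578]
tool_rot: [0.706, 0.708, -0.0, -0.001]
ft_force: [0.9, 0.3, 0.3]
grip_width: 0.06
```

```bash
python3 snap.py w2
```

```text
t 2.2 pos [ 0.4887 -0.2976  0.2578] F [0.87 0.29 0.27] T [0.01 0.02 0.02] w 60.05 j [-0.55  0.38  0.32  1.52  0.    1.02]
```

View pics/w2.png

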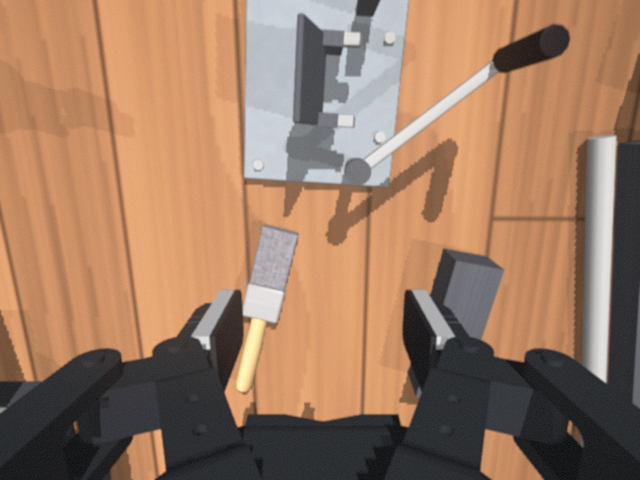

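Call:
move_arm(motion=[[60,[0.6,0,0],0],[60,[1.2,0,0],0],[60,[1.4,0,0],0],[60,[1.4,0,0],0],[60,[1.4,0,0],0],[60,[1.4,0,0],0],[60,[1.4,0,0],0],[60,[1.4,0,0],0],[60,[1.4,0,0],0],[60,[1.4,0,0],0]])

```text
clock: 3.25
eef_pos: [0.4886, -0.2266, 0.259]
tool_rot: [0.705, 0.709, -0.0, -0.0]
ft_force: [-0.2, -0.2, -0.0]
grip_width: 0.0601
```

```bash
python3 snap.py w3; python3 - <<'E'
import cv2
a=cv2.imread('pics/w2.png')[0:200,220:420];b=cv2.imread('pics/w3.png')[80:330,220:420]
cv2.imwrite('pics/w2z.png',cv2.resize(a,None,fx=3,fy=3,interpolation=cv2.INTER_CUBIC))
cv2.imwrite('pics/w3z.png',cv2.resize(b,None,fx=2.4,fy=2.4,interpolation=cv2.INTER_CUBIC))
E
```

```text
t 3.25 pos [ 0.4886 -0.2266  0.259 ] F [-0.21 -0.16 -0.01] T [ 0.03  0.   -0.02] w 60.08 j [-0.43  0.3   0.22  1.49 -0.    1.13]
```

View pics/w2z.png

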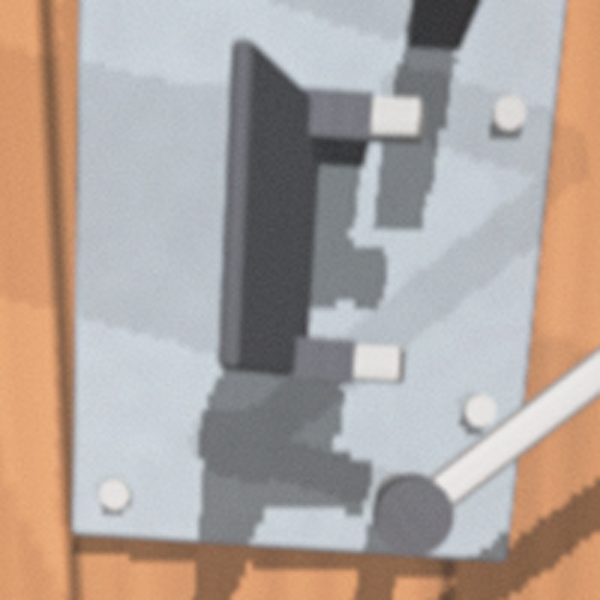

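View pics/w3z.png

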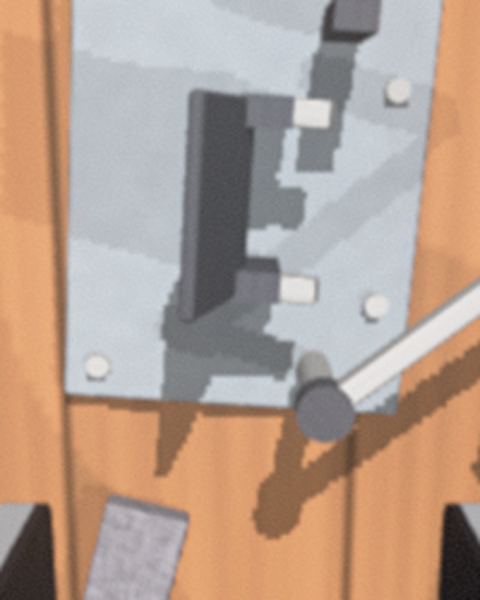

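```bash
cat > m2.py <<'E'
from h import *
import json
c2=wcam(*json.load(open('pics/w2.json')));c3=wcam(*json.load(open('pics/w3.json')))
a=lambda u,v:(220+(u+.5)/3-.5,(v+.5)/3-.5)
b=lambda u,v:(220+(u+.5)/2.4-.5,80+(v+.5)/2.4-.5)
pts=dict(topL=((248,43),(206,91)),topR=((237,371),(192,319)),railLfront=((420,115),(331,113)),railRfront=((402,363),(318,290)),railLin=((370,135),(292,126)),hinge=((413,513),(325,406)),baseBR=((72,532),(66,394)),baseFR=((508,558),(398,412)))
for n,(p,q) in pts.items():
    x,e=tri([(c2,a(*p)),(c3,b(*q))]);print(n,x.round(4),e)
E
python3 m2.py
```

```text
topL [ 0.4748 -0.1527  0.1044] [[1.2, -0.0], [-1.1, 0.0]]
topR [ 0.4701 -0.2276  0.099 ] [[0.1, -0.0], [-0.1, 0.0]]
railLfront [ 0.5191 -0.1591  0.0583] [[0.2, 0.0], [-0.2, -0.0]]
railRfront [ 0.5159 -0.2248  0.0569] [[0.4, 0.0], [-0.4, -0.0]]
railLin [ 0.5053 -0.1638  0.0561] [[-0.0, -0.0], [0.0, 0.0]]
hinge [ 0.5187 -0.2664  0.0733] [[0.2, 0.0], [-0.2, -0.0]]
baseBR [ 0.4093 -0.2789  0.0164] [[0.3, -0.0], [-0.3, 0.0]]
baseFR [ 0.5567 -0.2879  0.0118] [[0.2, 0.0], [-0.1, -0.0]]
```

```bash
python3 - <<'E'
from workcell import *
from h import *
o=get_obs();st(o);go(o,[.473,.09,.25],.078)
E
```

```text
t 3.3 pos [ 0.4887 -0.2265  0.2591] F [-0.19  0.87  0.46] T [-0.01  0.03 -0.03] w 60.23 j [-0.43  0.3   0.22  1.49 -0.    1.13]
shift [ 6.332 -0.282  0.182] roll -0.7 curyaw 0.0049 tilt [-2.e-04  1.e-04 -1.e+00]
```

Call:
move_arm(motion=[[50,[0.8,0,0],0],[50,[1.8,0,0],0],[50,[2.8,-0.1,0],0],[50,[3.8,-0.2,0],-0.2],[50,[4.8,-0.3,0.1],-0.4],[50,[5.8,-0.3,0.2],-0.7],[50,[6.3,-0.3,0.2],-0.7],[50,[6.3,-0.3,0.2],-0.7],[50,[6.3,-0.3,0.2],-0.7],[50,[6.3,-0.3,0.2],-0.7]])

```text
clock: 4.3
eef_pos: [0.4722, 0.0878, 0.2493]
tool_rot: [0.679, 0.734, -0.0, 0.0]
ft_force: [-0.1, 0.1, -0.3]
grip_width: 0.05
```

```bash
python3 snap.py w4;python3 - <<'E'
import cv2
a=cv2.imread('pics/w4.png')[0:300,200:440]
cv2.imwrite('pics/w4z.png',cv2.resize(a,None,fx=2,fy=2,interpolation=cv2.INTER_CUBIC))
E
```

```text
t 4.3 pos [0.4722 0.0878 0.2493] F [-0.14  0.14 -0.27] T [-0.01  0.    0.01] w 50.01 j [ 0.18  0.19  0.04  1.42 -0.    1.68]
```

View pics/w4z.png

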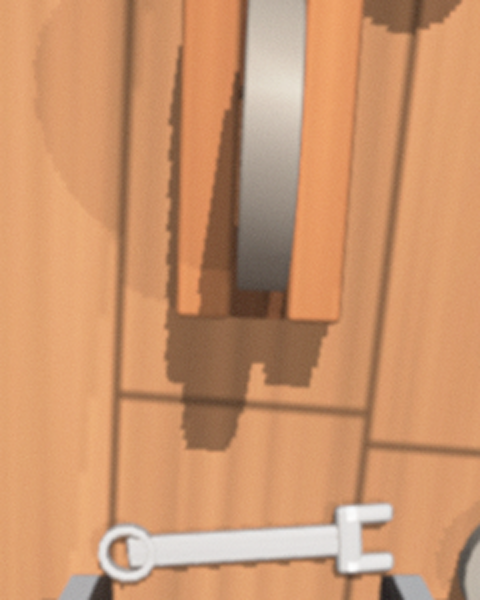

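```bash
python3 - <<'E'
from h import *
import json
c=wcam(*json.load(open('pics/w4.json')))
a=lambda u,v:(200+(u+.5)/2-.5,(v+.5)/2-.5)
for n,p in dict(NL=(178,315),FL=(183,2),NR=(339,320),FR=(361,2),).items(): print(n,onplane(c,a(*p),.04).round(4))
img=cv2.imread('pics/w4.png')
for (x,y,yaw,col) in [(.473,.1945,.078,(0,0,255)),(.473,.1925,.065,(0,255,0))]:
  ax=np.array([np.cos(yaw),np.sin(yaw),0]);t=np.array([-np.sin(yaw),np.cos(yaw),0])
  for s in (-.01,.01):
    th=np.linspace(0,2*np.pi,200);X=np.array([x,y,.0723])+s*ax+.055*(np.cos(th)[:,None]*t+np.sin(th)[:,None]*[0,0,1])
    q=proj(c,X); cv2.polylines(img,[np.round(q*16).astype(int)],True,col,1,cv2.LINE_AA,4)
cv2.imwrite('pics/w4o.png',cv2.resize(img[0:200,240:400],None,fx=3.5,fy=3.0,interpolation=cv2.INTER_CUBIC))
E
```

```text
NL [0.4385 0.1256 0.04  ]
FL [0.4335 0.2533 0.04  ]
NR [0.5122 0.1291 0.04  ]
FR [0.5072 0.2591 0.04  ]
```

View pics/w4o.png

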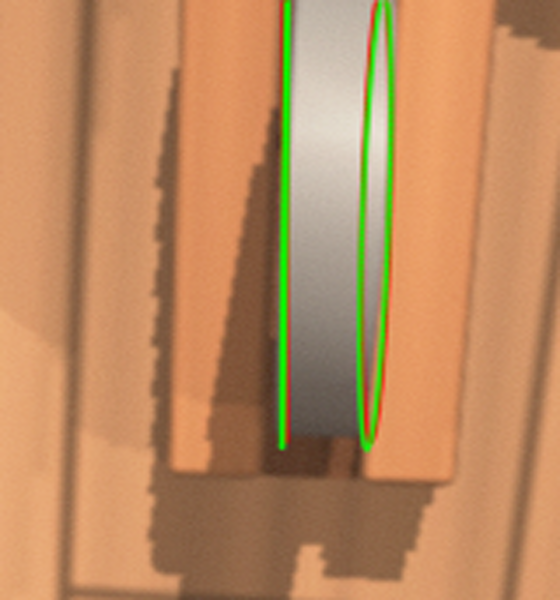

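```bash
cat > ov.py <<'E'
from h import *
import json,sys
x,y,yaw=map(float,sys.argv[1:4]);out=sys.argv[4]
C=cams();W=wcam(*json.load(open('pics/w4.json')))
tiles=[]
for c,f,(r0,r1,c0,c1) in [(C['scene'],'scene0',(185,255,315,385)),(C['side'],'side0',(200,270,240,310)),(W,'w4',(0,170,270,400))]:
  img=cv2.imread(f'pics/{f}.png')[r0:r1,c0:c1];k=400/ (r1-r0) if c1-c0==70 else 3.0
  img=cv2.resize(img,None,fx=k,fy=k,interpolation=cv2.INTER_CUBIC)
  ax=np.array([np.cos(yaw),np.sin(yaw),0]);t=np.array([-np.sin(yaw),np.cos(yaw),0]);th=np.linspace(0,2*np.pi,200)
  L=[np.array([x,y,.0723])+s*ax+.055*(np.cos(th)[:,None]*t+np.sin(th)[:,None]*[0,0,1]) for s in(-.01,.01)]
  L.append(np.array([np.array([x,y,.04])+i*.038*ax+j*.07*t for i,j in((1,1),(1,-1),(-1,-1),(-1,1))]))
  for X,col in zip(L,((0,0,255),(0,0,255),(255,0,0))):
    q=(proj(c,X)-[c0,r0]+.5)*k-.5; cv2.polylines(img,[np.round(q*16).astype(int)],True,col,1,cv2.LINE_AA,4)
  tiles.append(img[:400] if img.shape[0]>=400 else img)
H=max(i.shape[0] for i in tiles)
im=np.hstack([cv2.copyMakeBorder(i,0,H-i.shape[0],0,4,cv2.BORDER_CONSTANT) for i in tiles])
cv2.imwrite(out,cv2.resize(im,(800,int(H*800/im.shape[1])),interpolation=cv2.INTER_AREA))
E
python3 ov.py .4732 .197 .04 pics/ovA.png; python3 ov.py .4732 .1955 .078 pics/ovB.png
```

```text
(no output)
```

View pics/ovA.png

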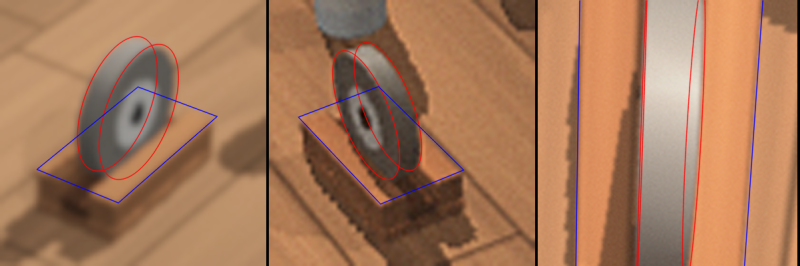

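View pics/ovB.png

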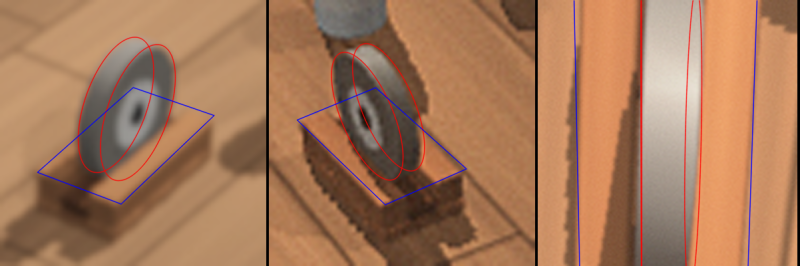

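```bash
python3 - <<'E'
from workcell import *
from h import *
o=get_obs();st(o);go(o,[.474,.197,.0865],.04)
E
```

```text
t 4.35 pos [0.4722 0.0875 0.2493] F [ 0.02  0.61 -0.39] T [-0.01 -0.03 -0.01] w 50.11 j [ 0.18  0.19  0.04  1.42 -0.    1.68]
shift [2.181 0.204 3.255] roll 0.35 curyaw 0.0768 tilt [ 1.e-04 -3.e-04 -1.e+00]
```

Call:
move_arm(motion=[[50,[0.7,0.1,0.3],0.1],[50,[1.6,0.2,0.9],0.3],[50,[2.18,0.2,1.5],0.35],[50,[2.18,0.2,2.0],0.35],[50,[2.18,0.2,2.4],0.35],[45,[2.18,0.2,2.8],0.35],[40,[2.18,0.2,3.1],0.35],[36,[2.18,0.2,3.25],0.35],[32,[2.18,0.2,3.25],0.35],[30,[2.18,0.2,3.25],0.35]])

```text
clock: 5.35
eef_pos: [0.4742, 0.1977, 0.0873]
tool_rot: [0.693, 0.721, 0.0, 0.0]
ft_force: [1.0, -0.0, 0.1]
grip_width: 0.0301
```

```bash
python3 snap.py w5
```

```text
t 5.35 pos [0.4742 0.1977 0.0873] F [ 1.01 -0.02  0.13] T [-0.01 -0.06 -0.02] w 30.1 j [ 0.4   0.35 -0.17  1.04 -0.    1.93]
```

View pics/w5.png

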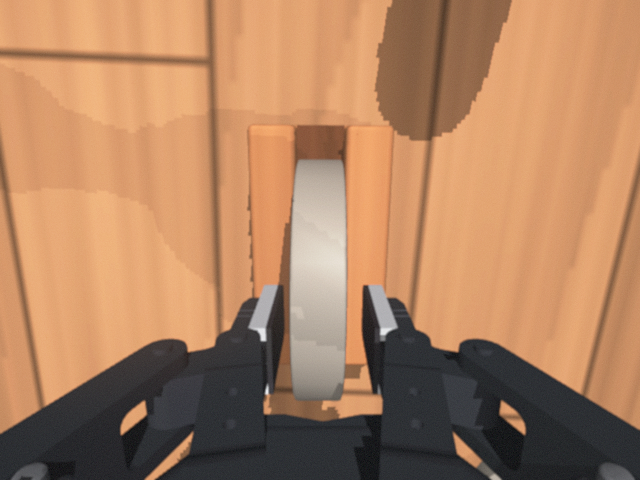

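Call:
move_arm(motion=[[28,[0,-0.03,0],0],[26,[0,-0.03,0],0],[24,[0,-0.03,0],0],[23,[0,-0.03,0],0],[22.5,[0,-0.03,0],0],[22,[0,-0.03,0],0],[21.5,[0,-0.03,0],0],[21,[0,-0.03,0],0],[20.5,[0,-0.03,0],0],[20.5,[0,-0.03,0],0]])

```text
clock: 6.4
eef_pos: [0.4719, 0.1981, 0.0867]
tool_rot: [0.692, 0.722, -0.0, -0.0]
ft_force: [0.3, -0.1, 0.3]
grip_width: 0.0206
```

```bash
python3 snap.py w6
```

```text
t 6.4 pos [0.4719 0.1981 0.0867] F [ 0.28 -0.1   0.3 ] T [-0.04 -0.01 -0.05] w 20.62 j [ 0.4   0.35 -0.18  1.04 -0.    1.93]
```

View pics/w6.png

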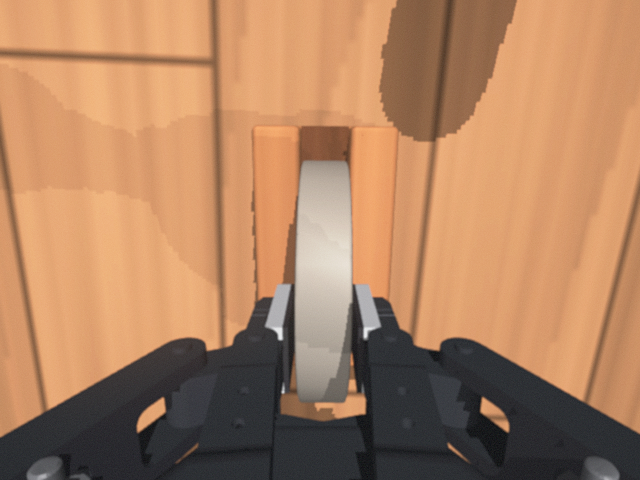

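Call:
move_arm(motion=[[20.4,[0,0,0],0],[20.3,[0,0,0],0],[20.2,[0,0,0],0],[20.1,[0,0,0],0],[20.0,[0,0,0],0],[19.9,[0,0,0],0],[19.9,[0,0,-0.02],0],[19.9,[0,0,-0.04],0],[19.9,[0,0,-0.06],0],[19.9,[0,0,-0.06],0]])

```text
clock: 7.45
eef_pos: [0.4717, 0.198, 0.0895]
tool_rot: [0.692, 0.722, -0.0, -0.0]
ft_force: [-0.0, 0.1, -2.4]
grip_width: 0.0202
```

```bash
python3 snap.py w7; python3 -c "
from workcell import *
from h import *
st(get_obs())"
```

```text
t 7.45 pos [0.4717 0.198  0.0895] F [-0.01  0.11 -2.41] T [-0.    0.06  0.  ] w 20.2 j [ 0.4   0.35 -0.17  1.05  0.    1.93]
t 7.5 pos [0.4717 0.1979 0.0895] F [-0.04 -0.5  -3.24] T [-0.02  0.01  0.03] w 20.08 j [ 0.4   0.35 -0.17  1.05 -0.    1.93]
```

Call:
move_arm(motion=[[19.8,[0,0,0],0],[19.8,[0,0,0],0],[19.8,[0,0,-0.03],0],[19.8,[0,0,-0.06],0],[19.8,[0,0,-0.1],0],[19.8,[0,0,-0.14],0],[19.8,[0,0,-0.18],0],[19.8,[0,0,-0.2],0],[19.8,[0,0,-0.2],0],[19.8,[0,0,-0.2],0]])

```text
clock: 8.5
eef_pos: [0.4719, 0.1981, 0.0997]
tool_rot: [0.692, 0.722, 0.0, -0.0]
ft_force: [-0.4, -0.3, -3.4]
grip_width: 0.0198
```

```bash
python3 snap.py w8; python3 -c "
from workcell import *
from h import *
import cv2
c=camera('side')['color'];cv2.imwrite('pics/s8.png',cv2.resize(c[190:280,225:325,::-1],None,fx=6,fy=6,interpolation=cv2.INTER_CUBIC))
st(get_obs())"
```

```text
t 8.5 pos [0.4719 0.1981 0.0997] F [-0.41 -0.34 -3.43] T [-0.   -0.05 -0.01] w 19.84 j [ 0.4   0.34 -0.16  1.07  0.    1.93]
t 8.6 pos [0.4719 0.1981 0.0996] F [ 0.61 -0.12 -3.64] T [ 0.02  0.   -0.01] w 19.97 j [ 0.4   0.34 -0.16  1.07  0.    1.93]
```

View pics/w8.png

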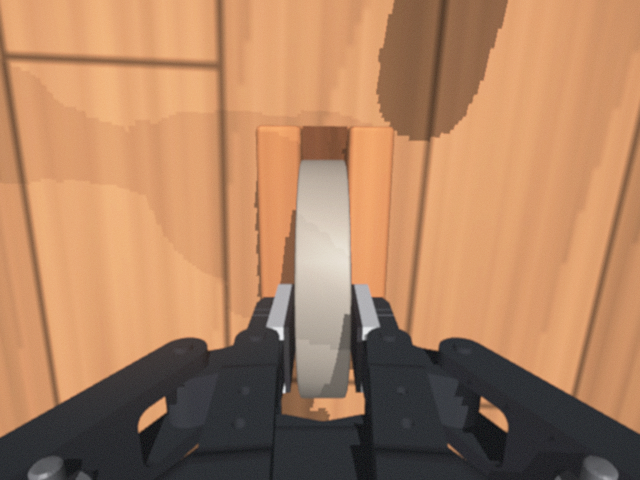

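View pics/s8.png

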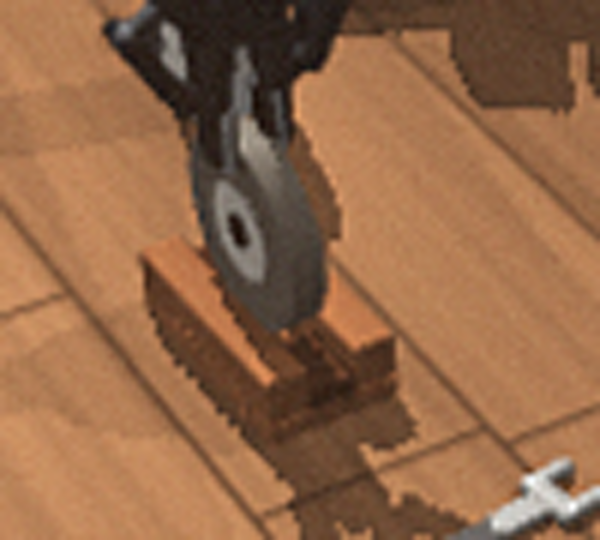

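```bash
python3 - <<'E'
import cv2,numpy as np
t=[]
for n in ['w5','w6','w7','w8']:
    a=cv2.imread(f'pics/{n}.png')[370:420,280:370]; t.append(cv2.resize(a,(400,222),interpolation=cv2.INTER_CUBIC))
cv2.imwrite('pics/cmp.png',np.vstack([np.hstack(t[:2]),np.hstack(t[2:])]))
E
```

```text
(no output)
```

View pics/cmp.png

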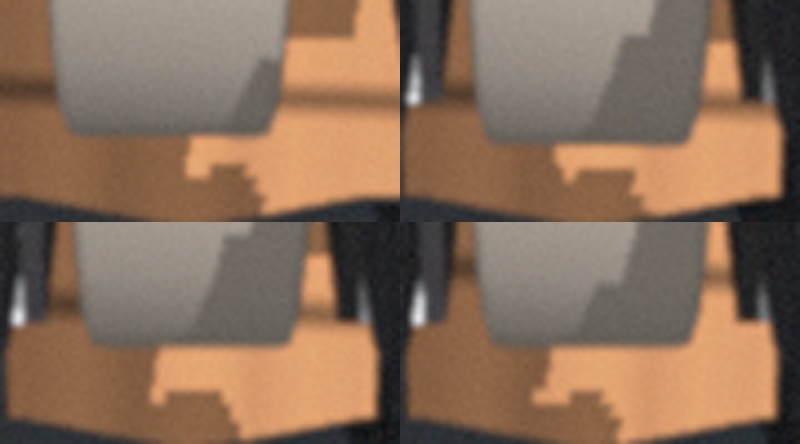

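```bash
python3 - <<'E'
from h import *
import json
p,q=json.load(open('pics/w8.json'));c=wcam(p,q);M=R.from_quat(q).as_matrix()
a=cv2.imread('pics/w8.png');cv2.imwrite('pics/w8f.png',cv2.resize(a[145:180,290:360],None,fx=8,fy=8))
for dx in(-.003,-.0015,0,.0015):
  for dz in(.0145,.0172,.020):
    th=np.linspace(0,2*np.pi,2000)
    X=np.array([[dx,0,dz]])+.055*np.c_[np.cos(th),0*th,np.sin(th)]
    v=proj(c,X@M.T+np.array(p))[:,1];print(dx,dz,v.min().round(1),v.max().round(1))
E
```

```text
-0.003 0.0145 162.3 405.5
-0.003 0.0172 161.8 401.2
-0.003 0.02 161.3 397.0
-0.0015 0.0145 159.0 402.4
-0.0015 0.0172 158.5 398.3
-0.0015 0.02 158.0 394.1
0 0.0145 155.5 399.4
0 0.0172 155.1 395.3
0 0.02 154.7 391.1
0.0015 0.0145 152.1 396.3
0.0015 0.0172 151.7 392.3
0.0015 0.02 151.4 388.2
```

View pics/w8f.png

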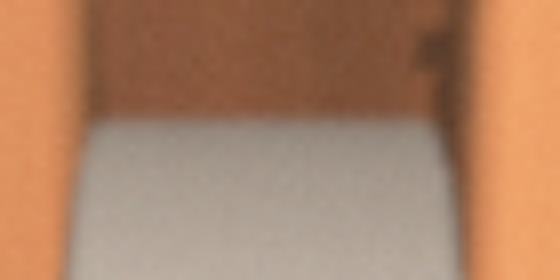

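```bash
python3 - <<'E'
from workcell import *
from h import *
o=get_obs();st(o);go(o,[.4995,-.1887,.253],-.06)
E
```

```text
t 8.6 pos [0.4719 0.1981 0.0996] F [ 0.61 -0.12 -3.64] T [ 0.02  0.   -0.01] w 19.97 j [ 0.4   0.34 -0.16  1.07  0.    1.93]
shift [-7.752  0.227 -3.068] roll 0.97 curyaw 0.042 tilt [-2.e-04 -1.e-04 -1.e+00]
```

Call:
move_arm(motion=[[19.75,[0,0,-0.1],0],[19.75,[0,0,-0.35],0],[19.75,[0,0,-0.7],0],[19.75,[0,0,-1.1],0],[19.75,[0,0,-1.5],0],[19.75,[0,0,-1.9],0],[19.75,[-0.1,0,-2.3],0],[19.75,[-0.3,0,-2.65],0],[19.75,[-0.6,0,-2.9],0],[19.75,[-1.0,0,-3.0],0]])

```text
clock: 9.6
eef_pos: [0.4747, 0.1478, 0.2514]
tool_rot: [0.692, 0.722, 0.001, 0.001]
ft_force: [0.6, -0.9, -3.3]
grip_width: 0.0197
```

Call:
move_arm(motion=[[19.75,[-0.5,0,-0.05],0.1],[19.75,[-1.1,0,-0.07],0.2],[19.75,[-1.8,0.05,-0.07],0.3],[19.75,[-2.5,0.1,-0.07],0.4],[19.75,[-3.2,0.1,-0.07],0.5],[19.75,[-3.9,0.1,-0.07],0.6],[19.75,[-4.5,0.15,-0.07],0.7],[19.75,[-5.0,0.2,-0.07],0.8],[19.75,[-5.4,0.2,-0.07],0.9],[19.75,[-5.7,0.2,-0.07],0.95]])

```text
clock: 10.6
eef_pos: [0.4954, -0.1381, 0.253]
tool_rot: [0.728, 0.686, -0.0, -0.0]
ft_force: [-0.2, -0.2, -3.4]
grip_width: 0.0202
```

```bash
python3 snap.py w9; python3 - <<'E'
from workcell import *
from h import *
o=get_obs();st(o);go(o,[.4995,-.1887,.253],-.06)
E
```

```text
t 10.6 pos [ 0.4954 -0.1381  0.253 ] F [-0.16 -0.25 -3.36] T [ 0.11 -0.06 -0.02] w 20.18 j [-0.27  0.26  0.14  1.45 -0.    1.36]
t 10.65 pos [ 0.4956 -0.1399  0.253 ] F [ 1.66 -1.59 -3.08] T [-0.28 -0.01 -0.01] w 19.67 j [-0.27  0.26  0.14  1.45 -0.    1.36]
shift [-0.97   0.137  0.001] roll -0.01 curyaw -0.061 tilt [-6.e-04 -2.e-03 -1.e+00]
```

View pics/w9.png

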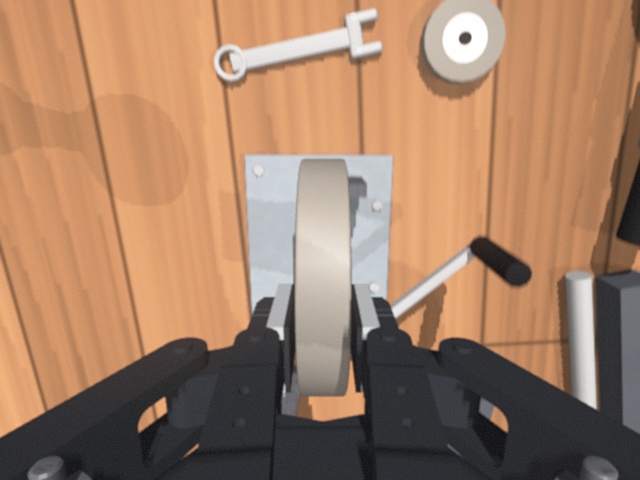

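Call:
move_arm(motion=[[19.75,[-0.3,0.05,0],0],[19.75,[-0.65,0.1,0],0],[19.75,[-0.9,0.14,0.1],0],[19.75,[-0.97,0.14,0.4],0],[19.75,[-0.97,0.14,0.8],0],[19.75,[-0.97,0.14,1.2],0],[19.75,[-0.97,0.14,1.6],0],[19.75,[-0.97,0.14,1.9],0],[19.75,[-0.97,0.14,2.1],0],[19.75,[-0.97,0.14,2.2],0]])

```text
clock: 11.65
eef_pos: [0.4996, -0.1848, 0.1419]
tool_rot: [0.727, 0.687, -0.0, -0.001]
ft_force: [-0.1, 0.4, -3.9]
grip_width: 0.02
```

```bash
python3 snap.py w10; python3 - <<'E'
from workcell import *
from h import *
t=[]
for n,(r0,r1,c0,c1) in dict(scene=(220,340,210,330),side=(240,360,280,400)).items():
    c=camera(n)['color'];cv2.imwrite(f'pics/{n}10f.png',c[:,:,::-1]);t.append(cv2.resize(c[r0:r1,c0:c1,::-1],(400,400),interpolation=cv2.INTER_CUBIC))
cv2.imwrite('pics/c10.png',np.hstack(t))
o=get_obs();st(o);go(o,[.4995,-.1887,.121],-.06)
E
```

```text
t 11.65 pos [ 0.4996 -0.1848  0.1419] F [-0.11  0.36 -3.93] T [ 0.02 -0.02  0.01] w 19.97 j [-0.35  0.34 -0.03  1.2   0.    1.27]
t 11.8 pos [ 0.5004 -0.1851  0.1434] F [ 0.29  0.05 -3.26] T [ 0.   -0.02  0.07] w 19.61 j [-0.35  0.34 -0.03  1.2   0.    1.27]
shift [-0.073 -0.014  0.447] roll 0.03 curyaw -0.0573 tilt [ 2.e-04 -0.e+00 -1.e+00]
```

View pics/w10.png

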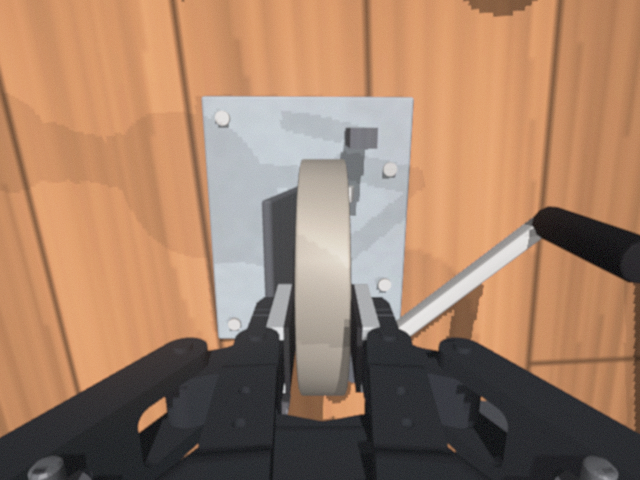

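View pics/c10.png

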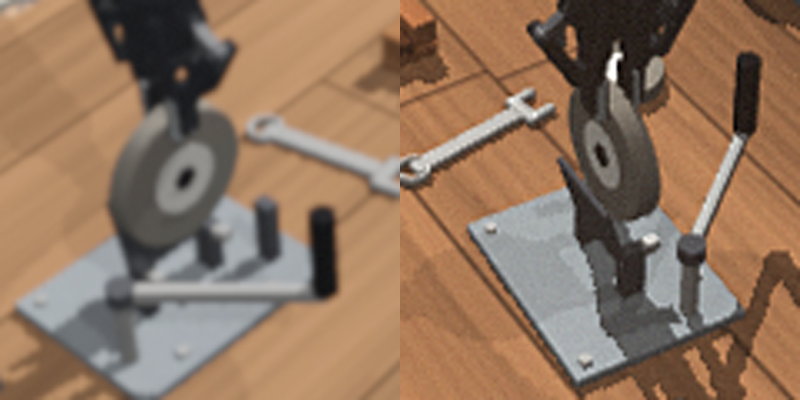

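```bash
python3 - <<'E'
from h import *
C=cams()
print(onplane(C['scene'],(265.4,273.3),.1235),onplane(C['side'],(340.2,285.8),.1235))
E
```

```text
[ 0.5112478  -0.18834677  0.1235    ] [ 0.48987438 -0.18642826  0.1235    ]
```

Call:
move_arm(motion=[[19.75,[-0.04,-0.01,0],0],[19.75,[-0.07,-0.02,0.1],0],[19.75,[-0.07,-0.02,0.2],0],[19.75,[-0.07,-0.02,0.27],0],[19.75,[-0.07,-0.02,0.31],0],[19.75,[-0.07,-0.02,0.33],0],[19.75,[-0.07,-0.02,0.35],0],[19.75,[-0.07,-0.02,0.37],0],[19.75,[-0.07,-0.02,0.39],0],[19.75,[-0.07,-0.02,0.39],0]])

```text
clock: 12.8
eef_pos: [0.499, -0.1884, 0.1236]
tool_rot: [0.727, 0.687, -0.0, -0.0]
ft_force: [-0.0, -0.6, -3.7]
grip_width: 0.02
```

```bash
python3 snap.py w11; python3 - <<'E'
from workcell import *
from h import *
o=get_obs();st(o);go(o,[.4995,-.1887,.121],-.06)
E
```

```text
t 12.8 pos [ 0.499  -0.1884  0.1236] F [-0.04 -0.61 -3.75] T [ 0.02  0.01 -0.02] w 19.96 j [-0.36  0.36 -0.06  1.15  0.    1.27]
t 12.85 pos [ 0.499  -0.1884  0.1237] F [ 0.87 -0.16 -3.62] T [ 0.02 -0.03 -0.07] w 20.25 j [-0.36  0.36 -0.06  1.15 -0.    1.27]
shift [-0.005  0.01   0.053] roll 0.02 curyaw -0.0574 tilt [-0.  0. -1.]
```

Still hanging free (−3.7 N). Continue in half-millimetre steps.

Call:
move_arm(motion=[[19.75,[0,0,0.01],0],[19.75,[0,0,0.02],0],[19.75,[0,0,0.03],0],[19.75,[0,0,0.04],0],[19.75,[0,0,0.05],0],[19.75,[0,0,0.055],0],[19.75,[0,0,0.06],0],[19.75,[0,0,0.06],0],[19.75,[0,0,0.06],0],[19.75,[0,0,0.06],0]])

```text
clock: 13.85
eef_pos: [0.4995, -0.1889, 0.1214]
tool_rot: [0.727, 0.686, 0.0, 0.001]
ft_force: [-1.1, -1.5, 4.8]
grip_width: 0.02
```

```bash
python3 snap.py w12; python3 - <<'E'
from workcell import *
from h import *
o=get_obs();st(o)
E
```

```text
t 13.85 pos [ 0.4995 -0.1889  0.1214] F [-1.09 -1.51  4.8 ] T [-0.29  0.26  0.01] w 19.97 j [-0.36  0.36 -0.07  1.14 -0.    1.27]
t 13.9 pos [ 0.4995 -0.1889  0.1214] F [-1.08 -0.64  5.36] T [-0.3   0.29 -0.05] w 19.9 j [-0.36  0.36 -0.07  1.14 -0.    1.27]
```

Call:
move_arm(motion=[[19.9,[0,0,-0.01],0],[20.4,[0,0,-0.02],0],[21.2,[0,0,-0.02],0],[22,[0,-0.02,-0.02],0],[22.6,[0,-0.05,-0.02],0],[23.2,[0,-0.08,-0.02],0],[23.8,[0,-0.11,-0.02],0],[24.4,[0,-0.14,-0.02],0],[24.6,[0,-0.15,-0.02],0],[24.6,[0,-0.15,-0.02],0]])

```text
clock: 14.9
eef_pos: [0.4914, -0.188, 0.1217]
tool_rot: [0.727, 0.686, 0.0, 0.0]
ft_force: [0.2, 0.3, -0.2]
grip_width: 0.0246
```

```bash
cat > look.py <<'E'
import sys
from workcell import *
from h import *
n=sys.argv[1];t=[]
for k,(r0,r1,c0,c1) in dict(scene=(230,330,220,320),side=(250,350,290,390)).items():
    c=camera(k)['color'];cv2.imwrite(f'pics/{k}{n}.png',c[:,:,::-1]);t.append(cv2.resize(c[r0:r1,c0:c1,::-1],(400,400),interpolation=cv2.INTER_CUBIC))
cv2.imwrite(f'pics/c{n}.png',np.hstack(t))
E
python3 snap.py w13; python3 look.py 13
```

```text
t 14.9 pos [ 0.4914 -0.188   0.1217] F [ 0.16  0.27 -0.18] T [ 0.   -0.02 -0.02] w 24.61 j [-0.37  0.35 -0.08  1.14  0.    1.26]
```

View pics/w13.png

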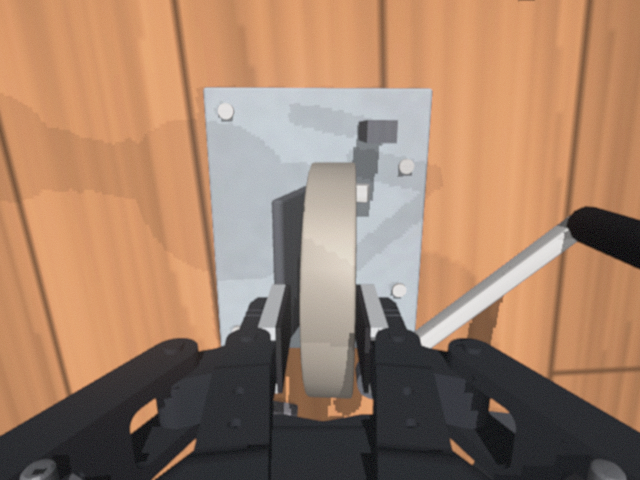

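View pics/c13.png

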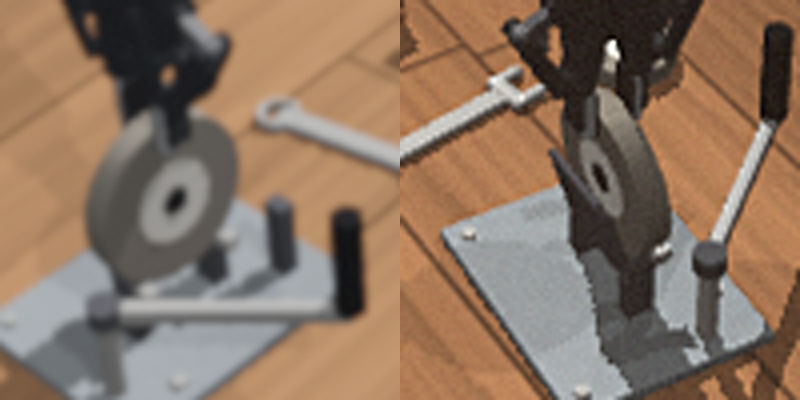

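Call:
move_arm(motion=[[25.2,[0,-0.03,0],0],[25.8,[0,-0.06,0],0],[26.4,[0,-0.09,0],0],[27,[0,-0.12,0],0],[27.6,[0,-0.15,0],0],[28.2,[0,-0.18,0],0],[28.6,[0,-0.2,0],0],[28.6,[0,-0.2,0],0],[28.6,[0,-0.2,0],0],[28.6,[0,-0.2,0],0]])

```text
clock: 16.05
eef_pos: [0.4816, -0.1875, 0.1217]
tool_rot: [0.727, 0.687, 0.0, 0.0]
ft_force: [-1.0, 0.3, -0.3]
grip_width: 0.0285
```

```bash
python3 snap.py w14; python3 look.py 14
```

```text
t 16.05 pos [ 0.4816 -0.1875  0.1217] F [-1.    0.32 -0.33] T [-0.02 -0.01  0.01] w 28.53 j [-0.37  0.33 -0.11  1.13  0.    1.26]
```

View pics/w14.png

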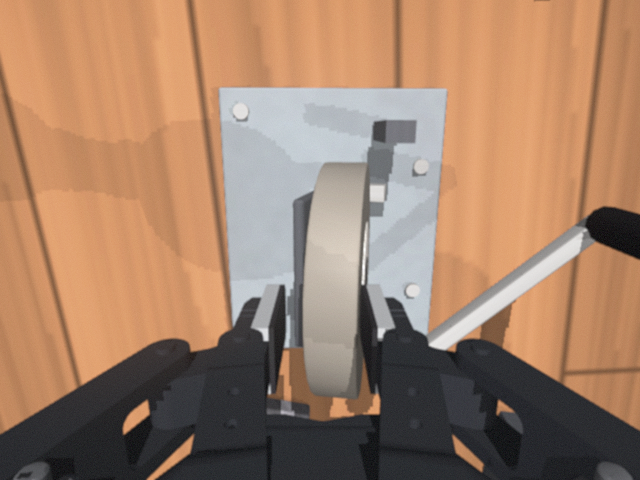

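View pics/c14.png

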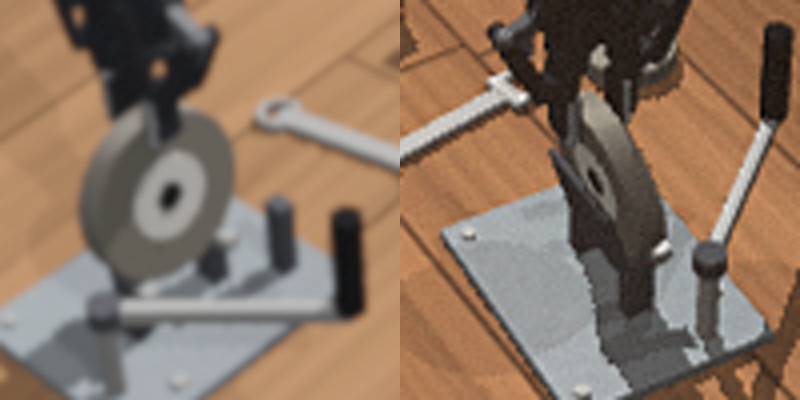

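Call:
move_arm(motion=[[29.5,[0,-0.02,0],0],[30.5,[0,-0.04,0],0],[31.5,[0,-0.06,0],0],[32.5,[0,-0.08,0],0],[33.5,[0,-0.1,0],0],[34.5,[0,-0.12,0],0],[35.5,[0,-0.14,0],0],[36.5,[0,-0.16,0],0],[37.5,[0,-0.18,0],0],[37.5,[0,-0.18,0],0]])

```text
clock: 17.2
eef_pos: [0.4724, -0.1869, 0.1217]
tool_rot: [0.727, 0.686, -0.0, -0.0]
ft_force: [-0.3, 0.1, 0.1]
grip_width: 0.0377
```

```bash
python3 snap.py w15; python3 look.py 15
```

```text
t 17.2 pos [ 0.4724 -0.1869  0.1217] F [-0.27  0.1   0.08] T [-0.02  0.04  0.01] w 37.67 j [-0.38  0.31 -0.13  1.13 -0.    1.25]
```

View pics/w15.png

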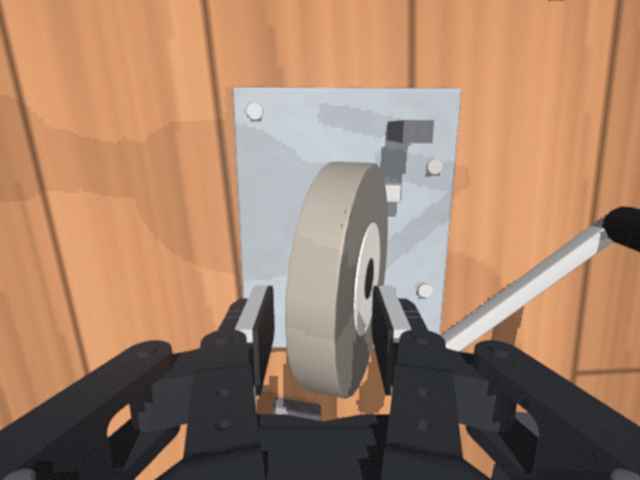

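View pics/c15.png

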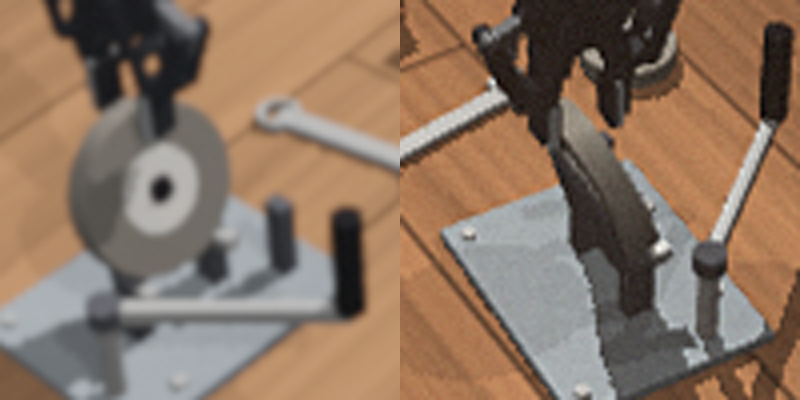

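Call:
move_arm(motion=[[40,[0,0,0],0],[42,[0,0,-0.02],0],[44,[0,0,-0.1],0],[44,[0,0,-0.3],0],[44,[0,0,-0.6],0],[44,[0,0,-1.0],0],[44,[0,0,-1.5],0],[44,[0,0,-2.0],0],[44,[0,0,-2.3],0],[44,[0,0,-2.3],0]])

```text
clock: 18.35
eef_pos: [0.4742, -0.1876, 0.2401]
tool_rot: [0.727, 0.686, 0.001, 0.003]
ft_force: [1.0, -0.1, 0.3]
grip_width: 0.0445
```

```bash
python3 snap.py w16; python3 look.py 16; cat > ov2.py <<'E'
from h import *
import json,sys
n=sys.argv[1];X0=np.array([.488,-.190,.05]);yaw=-.06
if len(sys.argv)>2: X0[:2]=list(map(float,sys.argv[2:4]))
C=cams();W=wcam(*json.load(open(f'pics/w{n}.json')))
ex=np.array([np.cos(yaw),np.sin(yaw),0]);ey=np.array([-np.sin(yaw),np.cos(yaw),0]);ez=np.array([0,0,1.])
a=np.radians(15);cx=np.cos(a)*ex+np.sin(a)*ez;cz=-np.sin(a)*ex+np.cos(a)*ez
t=[]
for c,f,(r0,r1,c0,c1),k in [(C['scene'],'scene'+n,(240,320,225,305),5),(C['side'],'side'+n,(255,335,310,390),5),(W,'w'+n,(60,320,200,460),400/260)]:
  im=cv2.resize(cv2.imread(f'pics/{f}.png')[r0:r1,c0:c1],(400,400),interpolation=cv2.INTER_CUBIC)
  raw=im.copy();th=np.linspace(0,2*np.pi,200)
  L=[X0+s*cx+.0473*cz+.055*(np.cos(th)[:,None]*ey+np.sin(th)[:,None]*cz) for s in(0,.02)]
  L.append(np.array([X0+i*ey+j*cz for i,j in((.038,.058),(-.038,.058))]))
  for X,col in zip(L,((0,0,255),(0,255,255),(255,0,0))):
    q=(proj(c,X)-[c0,r0]+.5)*k-.5; cv2.polylines(im,[np.round(q*16).astype(int)],True,col,1,cv2.LINE_AA,4)
  t.append(np.vstack([raw,im]))
cv2.imwrite(f'pics/o{n}.png',cv2.resize(np.hstack(t),(800,533),interpolation=cv2.INTER_AREA))
E
python3 ov2.py 16
```

```text
t 18.35 pos [ 0.4742 -0.1876  0.2401] F [ 1.   -0.07  0.3 ] T [ 0.03  0.01 -0.  ] w 44.49 j [-0.38  0.24  0.09  1.41 -0.    1.25]
```

View pics/o16.png

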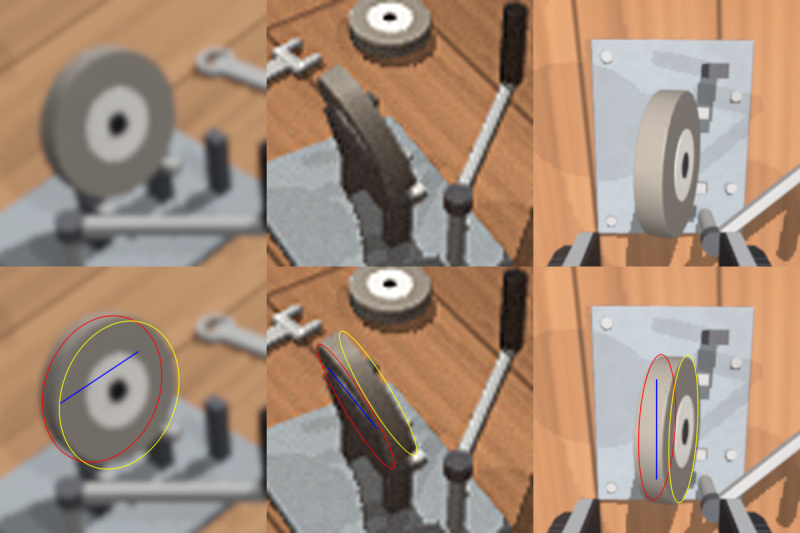

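View pics/w16.png

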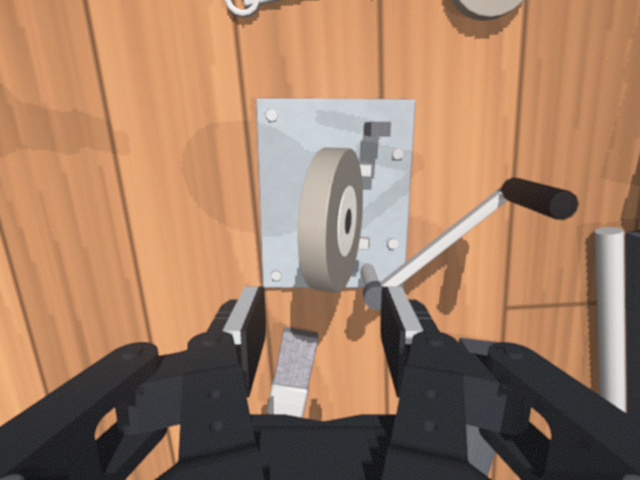

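```bash
python3 snap.py w17; python3 -c "
import cv2
a=cv2.imread('pics/w17.png')[80:320,240:430];cv2.imwrite('pics/w17z.png',cv2.resize(a,None,fx=2.5,fy=2.5,interpolation=cv2.INTER_CUBIC))
a=cv2.imread('pics/scene16.png')[240:310,230:300];cv2.imwrite('pics/s16z.png',cv2.resize(a,None,fx=8,fy=8,interpolation=cv2.INTER_CUBIC))
a=cv2.imread('pics/side16.png')[265:335,315:385];cv2.imwrite('pics/d16z.png',cv2.resize(a,None,fx=8,fy=8,interpolation=cv2.INTER_CUBIC))"
```

```text
t 18.5 pos [ 0.4722 -0.1868  0.2361] F [-0.82 -0.37 -0.21] T [ 0.01 -0.03 -0.02] w 44.03 j [-0.38  0.25  0.08  1.41 -0.    1.25]
```

View pics/w17z.png

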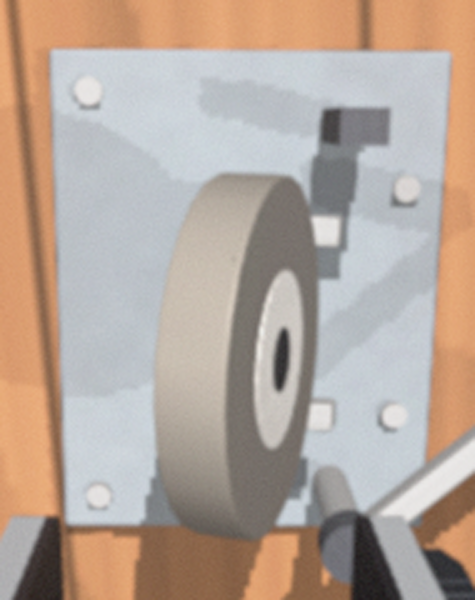

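View pics/d16z.png

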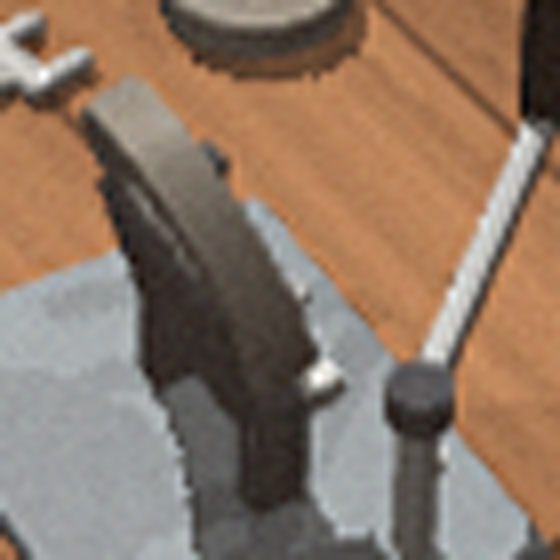

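View pics/s16z.png

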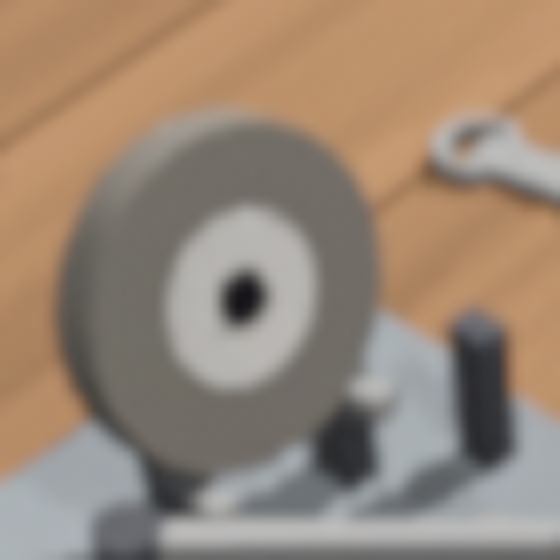

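```bash
cat > fit.py <<'E'
from h import *
import json
from scipy.optimize import least_squares
C=cams();S=C['scene'];W=wcam(*json.load(open('pics/w17.json')))
w=lambda u,v:np.array([240+(u+.5)/2.5-.5,80+(v+.5)/2.5-.5]);s=lambda u,v:np.array([230+(u+.5)/8-.5,240+(v+.5)/8-.5])
bw=w(282,359);bs=s(242,297)
wo=[w(155,173)[0],w(317,173)[0],w(0,173)[1],w(0,540)[1]]; so=[s(58,0)[0],s(378,0)[0],s(0,107)[1],s(0,478)[1]]
lw=[w(253,0)[0],w(304,0)[0],w(0,268)[1],w(0,450)[1]]; ls=[s(165,0)[0],s(318,0)[0],s(0,204)[1],s(0,392)[1]]
th=np.linspace(0,2*np.pi,720)
def circ(p,off,r):
    t,y=p[3],p[4];ex=np.array([np.cos(y),np.sin(y),0]);ey=np.array([-np.sin(y),np.cos(y),0]);ez=np.array([0,0,1.])
    ax=np.cos(t)*ex+np.sin(t)*ez;cz=-np.sin(t)*ex+np.cos(t)*ez
    return p[:3]+off*ax+r*(np.cos(th)[:,None]*ey+np.sin(th)[:,None]*cz)
def ext4(q): return np.array([q[:,0].min(),q[:,0].max(),q[:,1].min(),q[:,1].max()])
def res(p):
    r=[]
    for c,b,o,l in((W,bw,wo,lw),(S,bs,so,ls)):
        r+=list(proj(c,circ(p,.01,0)[:1])[0]-b)
        r+=list(ext4(np.r_[proj(c,circ(p,.01,.055)),proj(c,circ(p,-.01,.055))])-o)
        q=ext4(proj(c,circ(p,.01,p[5])))-l; r+=list(q)
    return np.array(r)
f=least_squares(res,[.486,-.19,.098,.26,-.06,.028],loss='soft_l1',x_scale=[.01,.01,.01,.1,.1,.01])
p=f.x;print(p[:3].round(4),'tilt',np.degrees(p[3]).round(2),'yaw',p[4].round(3),'r',p[5].round(4));print(res(p).round(1))
cov=np.linalg.inv(f.jac.T@f.jac)*.5;print('sd',np.sqrt(np.diag(cov))[:5].round(4))
E
python3 fit.py
```

```text
[ 0.4849 -0.1907  0.1018] tilt 17.85 yaw -0.041 r 0.0278
[-0.5  0.  -0.5  0.5 -0.1  0.7  1.4 -1.2 -0.6  0.3  0.5  0.3 -0.2  0.9
  0.3  0.1  0.9 -0.1  0.5 -0.2]
sd [0.0003 0.0003 0.0009 0.0087 0.0287]
```

```bash
python3 - <<'E'
from workcell import *
from h import *
o=get_obs();st(o);go(o,[.5475,-.190,.067],-.06)
E
```

```text
t 18.55 pos [ 0.4719 -0.1867  0.2357] F [-0.21  0.19  0.04] T [ 0.   -0.03 -0.04] w 43.76 j [-0.38  0.25  0.08  1.41  0.    1.25]
shift [0.019 1.519 3.371] roll 0.02 curyaw -0.0575 tilt [-1.8e-03  7.0e-04 -1.0e+00]
```

Call:
move_arm(motion=[[35,[0,0.5,0],0],[30,[0,1.2,0],0],[30,[0,1.52,0.1],0],[30,[0,1.52,0.5],0],[30,[0,1.52,1.1],0],[30,[0,1.52,1.8],0],[30,[0,1.52,2.5],0],[30,[0,1.52,3.0],0],[30,[0,1.52,3.3],0],[30,[0,1.52,3.35],0]])

```text
clock: 19.55
eef_pos: [0.5454, -0.1903, 0.0653]
tool_rot: [0.727, 0.686, -0.002, -0.003]
ft_force: [-0.4, 0.2, 0.2]
grip_width: 0.0303
```

```bash
python3 snap.py w18; python3 look.py 18
```

```text
t 19.55 pos [ 0.5454 -0.1903  0.0653] F [-0.38  0.17  0.24] T [ 0.02  0.01 -0.02] w 30.3 j [-0.34  0.5  -0.01  1.07  0.    1.29]
```

View pics/w18.png

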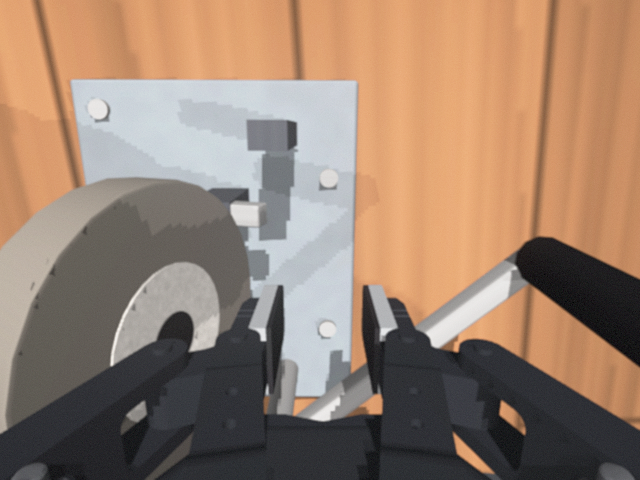

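View pics/c18.png

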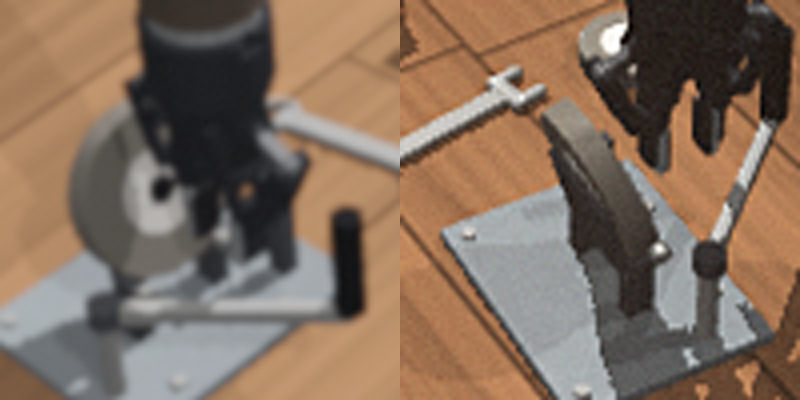

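Call:
move_arm(motion=[[30,[0,0.05,-0.3],0],[20,[0,0.05,-0.9],-0.3],[10,[0,0.05,-1.2],-1.5],[2,[0,0.05,-1.2],-2.9],[0,[0,0.05,-1.2],-4.3],[0,[0,0.05,-1.2],-5.7],[0,[0,0.05,-1.2],-7.1],[0,[0,0.05,-1.2],-8.5],[0,[0,0.05,-1.2],-9.9],[0,[0,0.05,-1.2],-11.3]])

```text
clock: 20.7
eef_pos: [0.5518, -0.1918, 0.1309]
tool_rot: [0.218, 0.976, -0.0, 0.001]
ft_force: [-0.2, 0.1, 0.1]
grip_width: 0.0002
```

```bash
python3 - <<'E'
from workcell import *
from h import *
o=get_obs();st(o);go(o,[.528,-.192,.088],1.51)
E
```

```text
t 20.7 pos [ 0.5518 -0.1918  0.1309] F [-0.18  0.09  0.08] T [-0.03  0.02  0.05] w 0.15 j [-0.33  0.45  0.09  1.21 -0.    0.1 ]
shift [ 0.431 -0.207  0.857] roll -3.61 curyaw 1.1319 tilt [ 0.0028 -0.001  -1.    ]
```

```bash
python3 - <<'E'
from workcell import *
from h import *
o=get_obs();go(o,[.535,-.192,.088],1.51);go(o,[.550,-.192,.125],1.51)
E
```

```text
shift [ 0.305 -0.147  0.858] roll -3.61 curyaw 1.1319 tilt [ 0.0028 -0.001  -1.    ]
shift [ 0.031 -0.019  0.118] roll -3.61 curyaw 1.1319 tilt [ 0.0028 -0.001  -1.    ]
```

Call:
move_arm(motion=[[0,[0,0,0],-1.4],[0,[0,0,0],-2.8],[0,[0.05,-0.02,0],-3.6],[0,[0.15,-0.07,0.1],-3.6],[0,[0.25,-0.12,0.3],-3.6],[0,[0.3,-0.15,0.5],-3.6],[0,[0.3,-0.15,0.7],-3.6],[0,[0.3,-0.15,0.8],-3.6],[0,[0.3,-0.15,0.86],-3.6],[0,[0.3,-0.15,0.86],-3.6]])

```text
clock: 21.7
eef_pos: [0.5341, -0.1917, 0.0856]
tool_rot: [0.034, 0.999, 0.0, -0.0]
ft_force: [-0.1, 0.6, -0.7]
grip_width: -0.0
```

```bash
python3 snap.py w19; python3 look.py 19; python3 - <<'E'
from workcell import *
from h import *
o=get_obs();st(o);go(o,[.512,-.192,.086],1.51)
E
```

```text
t 21.7 pos [ 0.5341 -0.1917  0.0856] F [-0.1   0.63 -0.73] T [-0.02 -0.01  0.03] w -0.02 j [-0.34  0.45 -0.02  1.1   0.   -0.28]
t 21.85 pos [ 0.5346 -0.1919  0.0865] F [-0.03  0.46  0.07] T [-0.01 -0.01 -0.02] w 0.33 j [-0.34  0.45 -0.02  1.1   0.   -0.28]
shift [ 0.452 -0.033  0.01 ] roll -0.07 curyaw 1.5029 tilt [ 8.e-04 -3.e-04 -1.e+00]
```

View pics/w19.png

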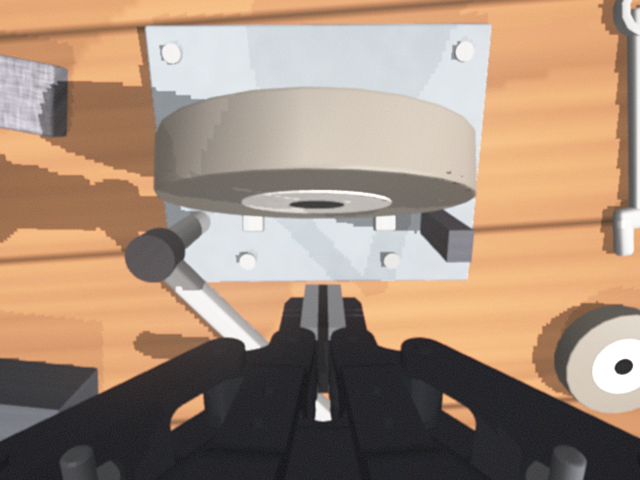

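View pics/c19.png

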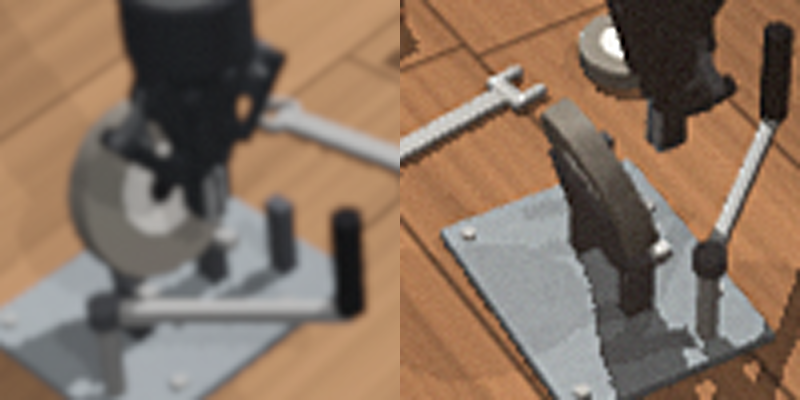

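Call:
move_arm(motion=[[0,[0.1,0,0],0],[0,[0.2,0,0],0],[0,[0.28,0,0],0],[0,[0.33,0,0],0],[0,[0.36,0,0],0],[0,[0.38,0,0],0],[0,[0.4,0,0],0],[0,[0.41,0,0],0],[0,[0.42,0,0],0],[0,[0.42,0,0],0]])

```text
clock: 22.85
eef_pos: [0.5132, -0.1904, 0.0861]
tool_rot: [0.034, 0.999, 0.0, -0.0]
ft_force: [0.0, 0.6, 0.1]
grip_width: -0.0001
```

```bash
python3 snap.py w20; python3 - <<'E'
from workcell import *
from h import *
o=get_obs();st(o)
E
```

```text
t 22.85 pos [ 0.5132 -0.1904  0.0861] F [0.02 0.62 0.11] T [-0.03  0.04 -0.02] w -0.11 j [-0.36  0.42 -0.08  1.08  0.   -0.29]
t 22.9 pos [ 0.5132 -0.1904  0.0862] F [ 0.11  0.22 -0.69] T [-0.02  0.    0.01] w 0.04 j [-0.36  0.42 -0.08  1.08  0.   -0.29]
```

View pics/w20.png

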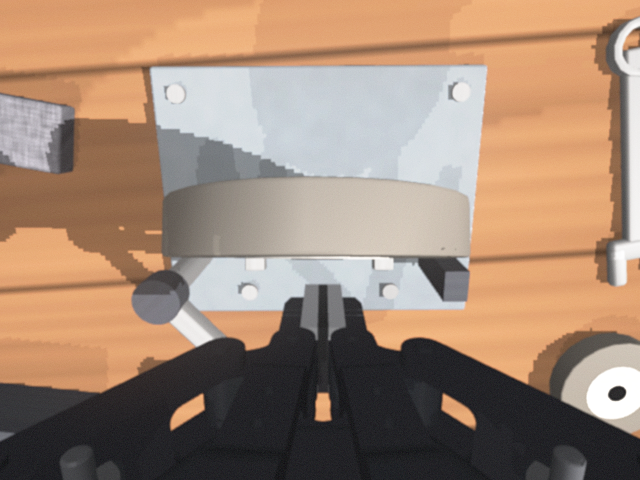

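Call:
move_arm(motion=[[0,[0.01,0,0],0],[0,[0.02,0,0],0],[0,[0.03,0,0],0],[0,[0.04,0,0],0],[0,[0.05,0,0],0],[0,[0.05,0,0],0],[0,[0.05,0,0],0],[0,[0.05,0,0],0],[0,[0.05,0,0],0],[0,[0.05,0,0],0]])

```text
clock: 23.9
eef_pos: [0.5107, -0.1902, 0.0862]
tool_rot: [0.034, 0.999, -0.0, -0.0]
ft_force: [0.3, -0.1, -0.1]
grip_width: -0.0003
```

```bash
python3 snap.py w21; python3 - <<'E'
from workcell import *
from h import *
o=get_obs();st(o)
t=[cv2.resize(cv2.imread(f'pics/w{i}.png')[160:320,150:480],(800,388),interpolation=cv2.INTER_CUBIC)[:290] for i in(20,21)]
cv2.imwrite('pics/cmp2.png',np.vstack(t))
E
```

```text
t 23.9 pos [ 0.5107 -0.1902  0.0862] F [ 0.25 -0.08 -0.05] T [ 0.03  0.03 -0.  ] w -0.32 j [-0.36  0.41 -0.09  1.07 -0.   -0.29]
t 23.95 pos [ 0.5107 -0.1902  0.0862] F [ 0.38 -0.45  0.34] T [ 0.01 -0.04  0.01] w 0.23 j [-0.36  0.41 -0.09  1.07  0.   -0.29]
```

View pics/cmp2.png

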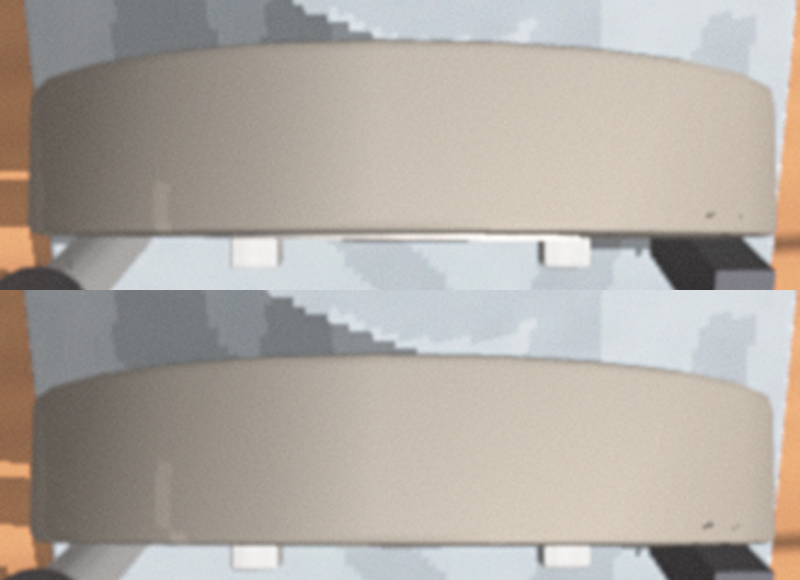

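```bash
python3 - <<'E'
from h import *
import json
ex=np.array([np.cos(.06),-np.sin(.06),0])
for n,v in(('20',257.2),('21',264.6)):
    c=wcam(*json.load(open(f'pics/w{n}.json')));E=c['E'];d=E[:,:3].T@np.array([0,(v-c['cy'])/c['f'],1]);C=-E[:,:3].T@E[:,3]
    s0=(C-[.488,-.19,0])@ex; t=np.tan
    # stand x of ray at z=.0552 (front bottom when seated 19.3) and .154 (front top seated -7.2)
    f=lambda z:(s0+ (d@ex)*(z-C[2])/d[2])*1e3
    print('ang',np.degrees(np.arctan2(d@ex,-d[2])).round(2),'cam',round(s0*1e3,1),C[2].round(4),'x@55',f(.0552).round(1),'x@98',f(.1009).round(1),'(seat 7.1) x@154',f(.154).round(1))
E
```

```text
ang 18.22 cam -42.0 0.2501 x@55 22.1 x@98 7.1 (seat 7.1) x@154 -10.4
ang 19.28 cam -44.5 0.2501 x@55 23.7 x@98 7.7 (seat 7.1) x@154 -10.9
```

Call:
move_arm(motion=[[0,[0.01,0,0],0],[0,[0.02,0,0],0],[0,[0.02,0,0],0],[0,[0.03,0,0],0],[0,[0.03,0,0],0],[0,[0.04,0,0],0],[0,[0.04,0,0],0],[0,[0.05,0,0],0],[0,[0.05,0,0],0],[0,[0.05,0,0],0]])

```text
clock: 24.95
eef_pos: [0.5082, -0.19, 0.0862]
tool_rot: [0.034, 0.999, -0.0, 0.0]
ft_force: [-0.6, -0.1, 0.4]
grip_width: 0.0
```

```bash
python3 snap.py w22; python3 - <<'E'
from workcell import *
from h import *
o=get_obs();st(o)
t=[cv2.resize(cv2.imread(f'pics/w{i}.png')[160:320,150:480],(800,388),interpolation=cv2.INTER_CUBIC)[:300] for i in(21,22)]
cv2.imwrite('pics/cmp3.png',np.vstack(t))
E
```

```text
t 24.95 pos [ 0.5082 -0.19    0.0862] F [-0.58 -0.13  0.35] T [0.03 0.01 0.04] w 0.04 j [-0.36  0.41 -0.09  1.07  0.   -0.29]
t 25.0 pos [ 0.5082 -0.19    0.0862] F [ 0.59 -0.45 -0.48] T [0.   0.   0.02] w -0.21 j [-0.36  0.41 -0.09  1.07 -0.   -0.29]
```

View pics/cmp3.png

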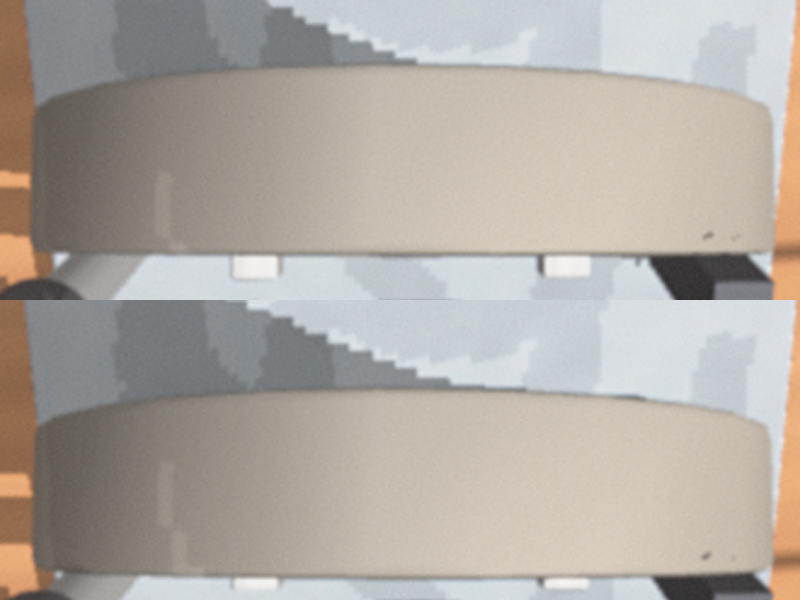

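Call:
move_arm(motion=[[0,[0.01,0,0],0],[0,[0.02,0,0],0],[0,[0.03,0,0],0],[0,[0.04,0,0],0],[0,[0.05,0,0],0],[0,[0.06,0,0],0],[0,[0.06,0,0],0],[0,[0.06,0,0],0],[0,[0.06,0,0],0],[0,[0.06,0,0],0]])

```text
clock: 26.0
eef_pos: [0.5052, -0.1898, 0.0862]
tool_rot: [0.034, 0.999, -0.0, 0.0]
ft_force: [0.0, 0.3, 0.3]
grip_width: -0.0001
```

```bash
python3 snap.py w23; python3 look.py 23; python3 - <<'E'
from workcell import *
from h import *
o=get_obs();st(o)
E
```

```text
t 26.0 pos [ 0.5052 -0.1898  0.0862] F [0.04 0.27 0.27] T [-0.06 -0.01  0.01] w -0.06 j [-0.36  0.4  -0.1   1.07  0.   -0.29]
t 26.15 pos [ 0.5052 -0.1898  0.0862] F [-0.12 -1.05 -1.15] T [-0.03 -0.04 -0.03] w -0.37 j [-0.36  0.4  -0.1   1.07 -0.   -0.29]
```

View pics/c23.png

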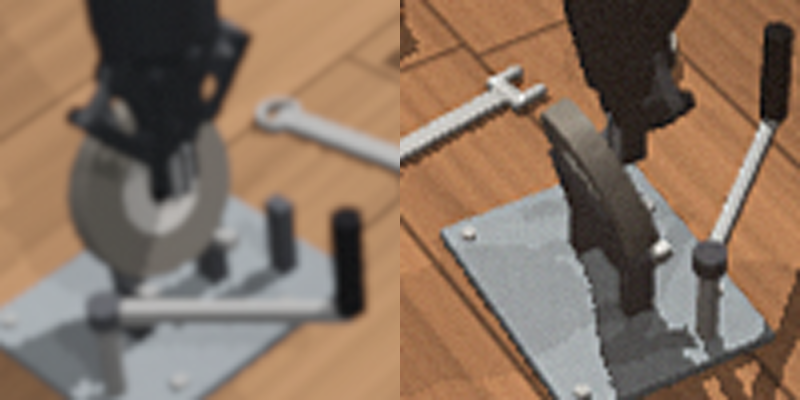

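View pics/w23.png

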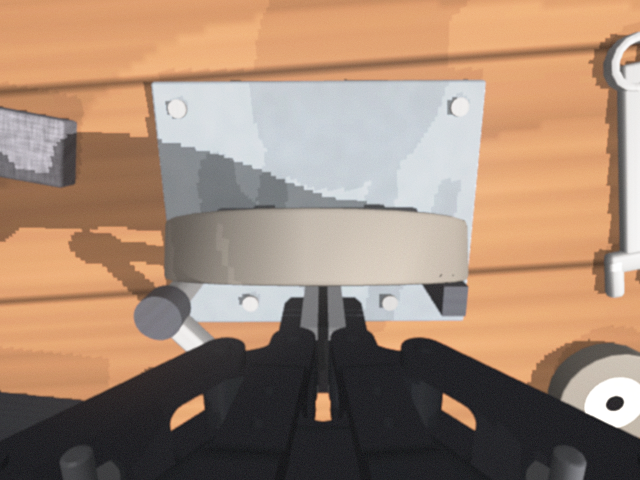

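```bash
python3 - <<'E'
import cv2,numpy as np
t=[cv2.resize(cv2.imread(f'pics/side{i}.png')[268:338,318:388],(400,400),interpolation=cv2.INTER_CUBIC) for i in(16,23)]
cv2.imwrite('pics/cmp4.png',np.hstack(t))
E
```

```text
(no output)
```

View pics/cmp4.png

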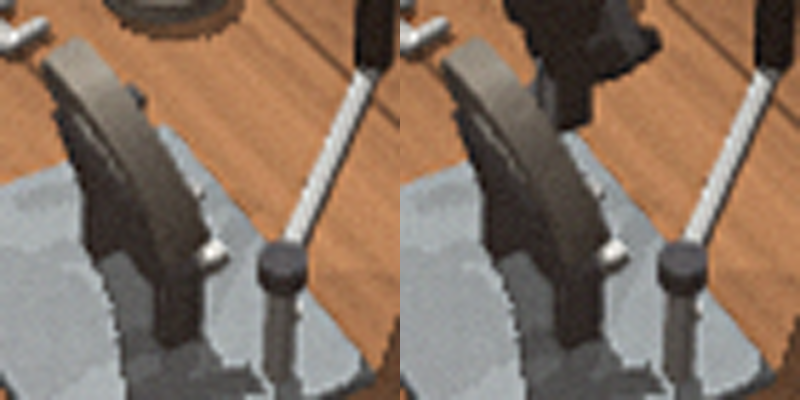

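Call:
move_arm(motion=[[0,[0.01,0,0],0],[0,[0.02,0,0],0],[0,[0.03,0,0],0],[0,[0.04,0,0],0],[0,[0.05,0,0],0],[0,[0.06,0,0],0],[0,[0.07,0,0],0],[0,[0.08,0,0],0],[0,[0.08,0,0],0],[0,[0.08,0,0],0]])

```text
clock: 27.15
eef_pos: [0.5026, -0.1896, 0.0866]
tool_rot: [0.034, 0.999, -0.0, 0.001]
ft_force: [5.0, 0.4, -1.7]
grip_width: 0.0
```

```bash
python3 snap.py w24; python3 look.py 24; python3 - <<'E'
from workcell import *
from h import *
o=get_obs();st(o)
E
python3 - <<'E'
import cv2,numpy as np
t=[cv2.resize(cv2.imread(f'pics/side{i}.png')[268:338,318:388],(400,400),interpolation=cv2.INTER_CUBIC) for i in(23,24)]
cv2.imwrite('pics/cmp5.png',np.hstack(t))
E
```

```text
t 27.15 pos [ 0.5026 -0.1896  0.0866] F [ 4.98  0.42 -1.7 ] T [ 0.11 -1.17  0.03] w 0.03 j [-0.36  0.39 -0.11  1.06  0.   -0.29]
t 27.3 pos [ 0.5026 -0.1896  0.0866] F [ 5.33  0.83 -0.6 ] T [ 0.15 -1.16 -0.03] w 0.1 j [-0.36  0.39 -0.11  1.06  0.   -0.29]
```

View pics/cmp5.png

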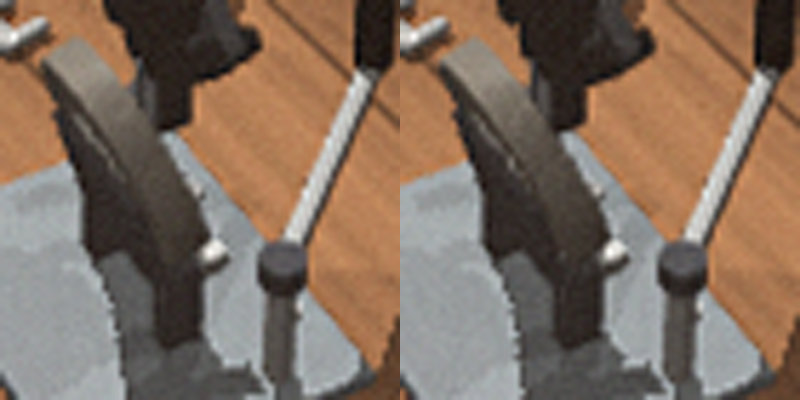

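Call:
move_arm(motion=[[0,[-0.1,0,0],0],[0,[-0.35,0,-0.1],0],[0,[-0.5,0,-0.6],1.4],[10,[-0.5,0,-1.3],2.8],[20,[-0.4,0,-2.0],4.2],[30,[-0.2,0,-2.2],5.6],[40,[0,0,-2.2],7.0],[42,[0.2,0,-2.2],8.4],[42,[0.4,0,-2.2],9.8],[42,[0.5,0,-2.2],11.2]])

```text
clock: 28.3
eef_pos: [0.4742, -0.1877, 0.1958]
tool_rot: [0.584, 0.812, -0.001, -0.001]
ft_force: [0.1, 0.1, -0.0]
grip_width: 0.0419
```

```bash
python3 look.py 25; python3 - <<'E'
from workcell import *
from h import *
o=get_obs();st(o);go(o,[.473,-.189,.1225],-.06)
E
```

```text
t 28.4 pos [ 0.4745 -0.1878  0.1959] F [ 0.06 -0.88  0.09] T [0.02 0.   0.  ] w 41.96 j [-0.38  0.27  0.01  1.31 -0.    0.86]
shift [-0.015 -0.033  1.468] roll 3.72 curyaw 0.3296 tilt [-2.9e-03  2.0e-04 -1.0e+00]
```

View pics/c25.png

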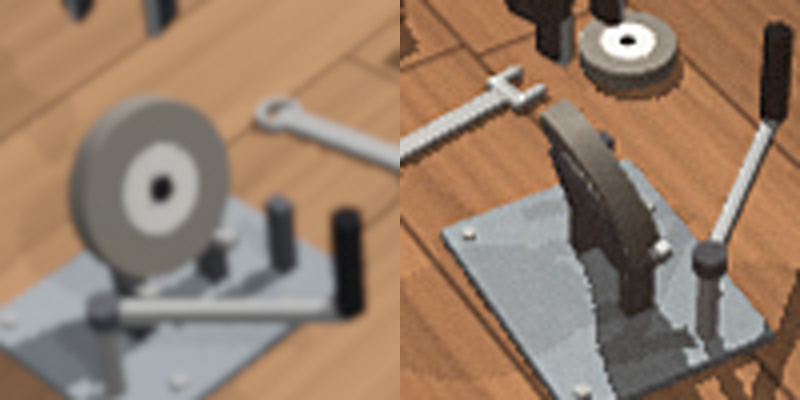

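Call:
move_arm(motion=[[46,[0,0,0],1.4],[46,[0,0,0],2.8],[46,[-0.02,-0.01,0.1],3.7],[46,[-0.02,-0.01,0.4],3.7],[46,[-0.02,-0.01,0.8],3.7],[46,[-0.02,-0.01,1.1],3.7],[46,[-0.02,-0.01,1.3],3.7],[46,[-0.02,-0.01,1.42],3.7],[46,[-0.02,-0.01,1.46],3.7],[46,[-0.02,-0.01,1.46],3.7]])

```text
clock: 29.4
eef_pos: [0.4763, -0.189, 0.1233]
tool_rot: [0.727, 0.687, -0.0, 0.0]
ft_force: [0.1, -1.1, 0.3]
grip_width: 0.046
```

```bash
python3 snap.py w26; python3 - <<'E'
from workcell import *
from h import *
o=get_obs();st(o);go(o,[.4995,-.189,.1215],-.06)
E
```

```text
t 29.4 pos [ 0.4763 -0.189   0.1233] F [ 0.11 -1.14  0.34] T [-0.05 -0.06  0.  ] w 46.02 j [-0.38  0.32 -0.12  1.13 -0.    1.25]
t 29.45 pos [ 0.4765 -0.1891  0.1237] F [-0.17 -0.39  0.25] T [0. 0. 0.] w 46.29 j [-0.38  0.32 -0.12  1.13 -0.    1.25]
shift [0.029 0.459 0.044] roll 0.03 curyaw -0.057 tilt [ 7.e-04 -4.e-04 -1.e+00]
```

View pics/w26.png

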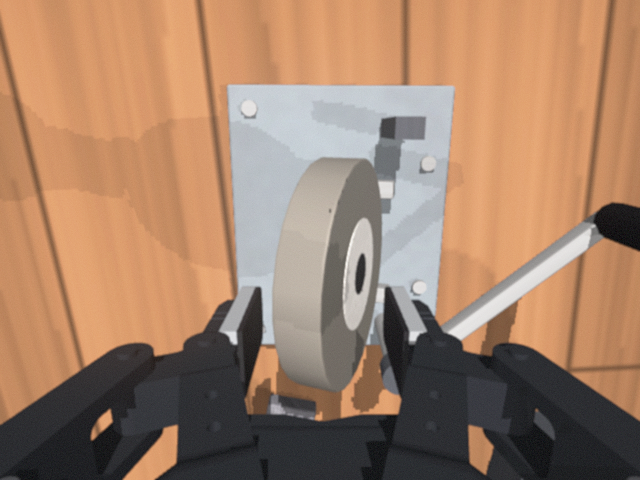

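Call:
move_arm(motion=[[40,[0,0,0],0],[37,[0,0,0.02],0],[35,[0,0.01,0.04],0],[33.5,[0,0.03,0.04],0],[32,[0,0.06,0.04],0],[31,[0,0.1,0.04],0],[30,[0,0.14,0.04],0],[29,[0,0.18,0.04],0],[28,[0,0.22,0.04],0],[27.4,[0,0.26,0.04],0]])

```text
clock: 30.45
eef_pos: [0.4893, -0.1897, 0.1212]
tool_rot: [0.727, 0.687, -0.0, 0.0]
ft_force: [0.6, 0.3, 0.5]
grip_width: 0.0273
```

```bash
python3 snap.py w27
```

```text
t 30.45 pos [ 0.4893 -0.1897  0.1212] F [0.6  0.31 0.46] T [0.   0.05 0.01] w 27.27 j [-0.37  0.34 -0.09  1.14 -0.    1.26]
```

View pics/w27.png

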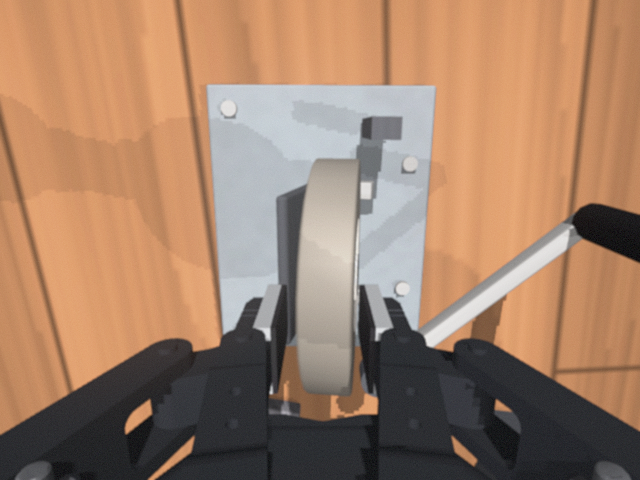

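Call:
move_arm(motion=[[26.5,[0,0.04,0],0],[25.5,[0,0.08,0],0],[24.5,[0,0.12,0],0],[23.5,[0,0.15,0],0],[22.6,[0,0.18,0],0],[21.8,[0,0.19,0],0],[21.0,[0,0.19,0],0],[20.4,[0,0.19,0],0],[20.0,[0,0.19,0],0],[19.8,[0,0.19,0],0]])

```text
clock: 31.5
eef_pos: [0.4987, -0.1902, 0.1212]
tool_rot: [0.727, 0.686, 0.0, 0.0]
ft_force: [0.3, -0.5, -0.1]
grip_width: 0.0203
```

```bash
python3 snap.py w28; python3 look.py 28
```

```text
t 31.5 pos [ 0.4987 -0.1902  0.1212] F [ 0.29 -0.48 -0.13] T [-0.03 -0.13  0.  ] w 20.26 j [-0.36  0.36 -0.07  1.15  0.    1.26]
```

View pics/w28.png

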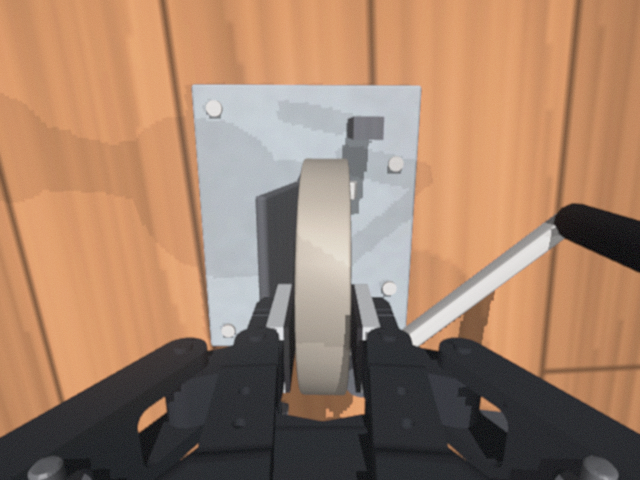

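View pics/c28.png

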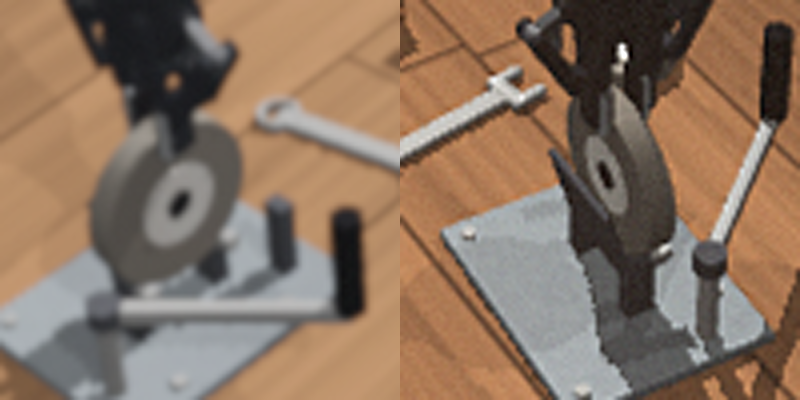

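Call:
move_arm(motion=[[19.75,[0,0,0],0],[19.75,[0,0,-0.01],0],[19.75,[0,0,-0.02],0],[19.75,[0,-0.01,-0.02],0],[19.75,[0,-0.02,-0.02],0],[19.75,[0,-0.03,-0.02],0],[19.75,[0,-0.04,-0.02],0],[19.75,[0,-0.05,-0.02],0],[19.75,[0,-0.05,-0.02],0],[19.75,[0,-0.05,-0.02],0]])

```text
clock: 32.65
eef_pos: [0.4961, -0.1901, 0.1222]
tool_rot: [0.727, 0.687, 0.0, 0.0]
ft_force: [0.2, -1.2, -4.4]
grip_width: 0.0203
```

```bash
python3 snap.py w29; python3 -c "
from workcell import *
from h import *
st(get_obs())"
```

```text
t 32.65 pos [ 0.4961 -0.1901  0.1222] F [ 0.21 -1.15 -4.44] T [ 0.01 -0.04 -0.01] w 20.26 j [-0.37  0.35 -0.07  1.15 -0.    1.26]
t 32.7 pos [ 0.4961 -0.1901  0.1222] F [ 0.43  0.35 -2.93] T [ 0.02 -0.03  0.02] w 19.76 j [-0.37  0.35 -0.07  1.15  0.    1.26]
```

Call:
move_arm(motion=[[19.75,[0,-0.01,0],0],[19.75,[0,-0.01,0],0],[19.75,[0,-0.02,0],0],[19.75,[0,-0.02,0],0],[19.75,[0,-0.03,0],0],[19.75,[0,-0.03,0],0],[19.75,[0,-0.04,0],0],[19.75,[0,-0.04,0],0],[19.75,[0,-0.04,0],0],[19.75,[0,-0.04,0],0]])

```text
clock: 33.7
eef_pos: [0.4944, -0.19, 0.1223]
tool_rot: [0.727, 0.687, 0.0, 0.0]
ft_force: [2.4, 0.1, -3.2]
grip_width: 0.0204
```

```bash
python3 snap.py w30; python3 look.py 30; python3 -c "
from workcell import *
from h import *
st(get_obs())"
```

```text
t 33.7 pos [ 0.4944 -0.19    0.1223] F [ 2.36  0.14 -3.2 ] T [ 0.   -0.63  0.  ] w 20.41 j [-0.37  0.35 -0.08  1.14  0.    1.26]
t 33.85 pos [ 0.4943 -0.19    0.1223] F [ 2.65 -0.57 -3.03] T [ 0.06 -0.7   0.07] w 19.89 j [-0.37  0.35 -0.08  1.14  0.    1.26]
```

View pics/c30.png

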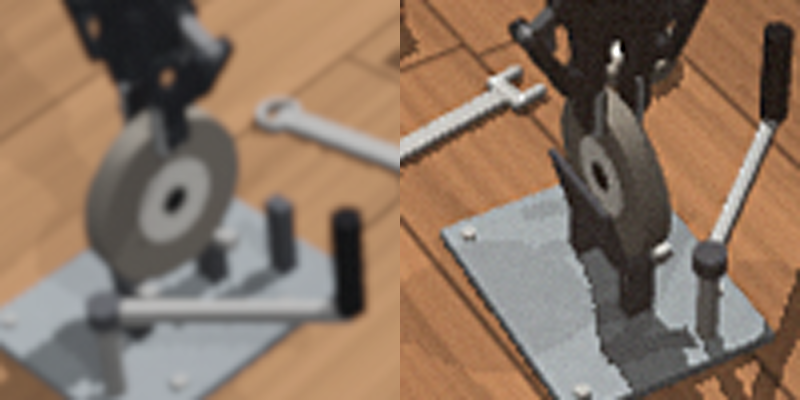

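Call:
move_arm(motion=[[19.75,[0,0.01,0.01],0],[19.75,[0,0.01,0.015],0],[19.75,[0,0.015,0.02],0],[19.75,[0,0.015,0.025],0],[19.75,[0,0.02,0.03],0],[19.75,[0,0.02,0.035],0],[19.75,[0,0.02,0.04],0],[19.75,[0,0.02,0.04],0],[19.75,[0,0.02,0.04],0],[19.75,[0,0.02,0.04],0]])

```text
clock: 34.85
eef_pos: [0.4955, -0.1902, 0.1211]
tool_rot: [0.727, 0.686, 0.0, 0.001]
ft_force: [0.7, 1.1, 4.0]
grip_width: 0.02
```

```bash
python3 -c "
from workcell import *
from h import *
st(get_obs())"
```

```text
t 34.85 pos [ 0.4955 -0.1902  0.1211] F [0.74 1.11 4.03] T [ 0.11 -0.19 -0.03] w 19.98 j [-0.37  0.35 -0.08  1.14  0.    1.26]
```

Call:
move_arm(motion=[[20.2,[0,0,-0.01],0],[21.0,[0,0,-0.02],0],[21.8,[0,-0.03,-0.02],0],[22.4,[0,-0.06,-0.02],0],[23.0,[0,-0.09,-0.02],0],[23.6,[0,-0.12,-0.02],0],[24.2,[0,-0.15,-0.02],0],[24.8,[0,-0.18,-0.02],0],[25.4,[0,-0.21,-0.02],0],[26.0,[0,-0.24,-0.02],0]])

```text
clock: 35.85
eef_pos: [0.483, -0.1894, 0.1212]
tool_rot: [0.727, 0.686, -0.0, 0.0]
ft_force: [0.5, -0.2, 0.9]
grip_width: 0.0261
```

```bash
python3 snap.py w31
```

```text
t 35.85 pos [ 0.483  -0.1894  0.1212] F [ 0.49 -0.15  0.89] T [-0.    0.04 -0.  ] w 26.12 j [-0.37  0.33 -0.11  1.13 -0.    1.25]
```

View pics/w31.png

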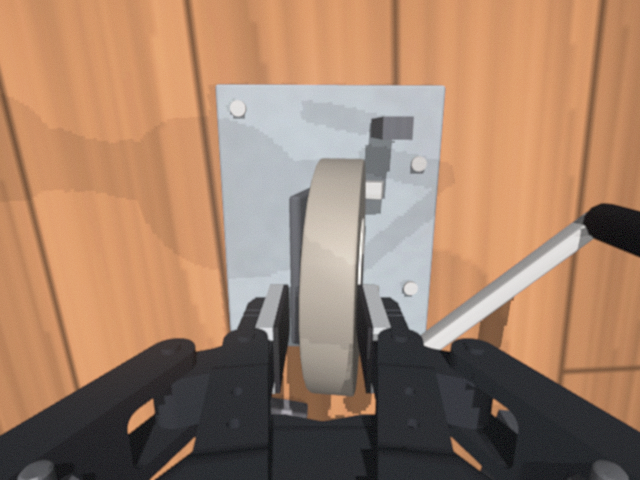

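Call:
move_arm(motion=[[26.6,[0,-0.03,0],0],[27.2,[0,-0.06,0],0],[27.8,[0,-0.09,0],0],[28.6,[0,-0.12,0],0],[29.4,[0,-0.15,0],0],[30.4,[0,-0.175,0],0],[31.6,[0,-0.195,0],0],[33,[0,-0.21,0],0],[34.5,[0,-0.225,0],0],[36,[0,-0.235,0],0]])

```text
clock: 36.9
eef_pos: [0.4714, -0.1887, 0.1212]
tool_rot: [0.727, 0.687, 0.0, 0.0]
ft_force: [-0.7, -0.2, 0.4]
grip_width: 0.0358
```

```bash
python3 snap.py w32; python3 look.py 32;  python3 - <<'E'
import cv2,numpy as np
t=[cv2.resize(cv2.imread(f'pics/side{i}.png')[268:338,318:388],(400,400),interpolation=cv2.INTER_CUBIC) for i in(25,32)]
cv2.imwrite('pics/cmp6.png',np.hstack(t))
E
```

```text
t 36.9 pos [ 0.4714 -0.1887  0.1212] F [-0.67 -0.18  0.35] T [0.   0.04 0.01] w 35.79 j [-0.38  0.31 -0.14  1.12 -0.    1.25]
```

View pics/cmp6.png

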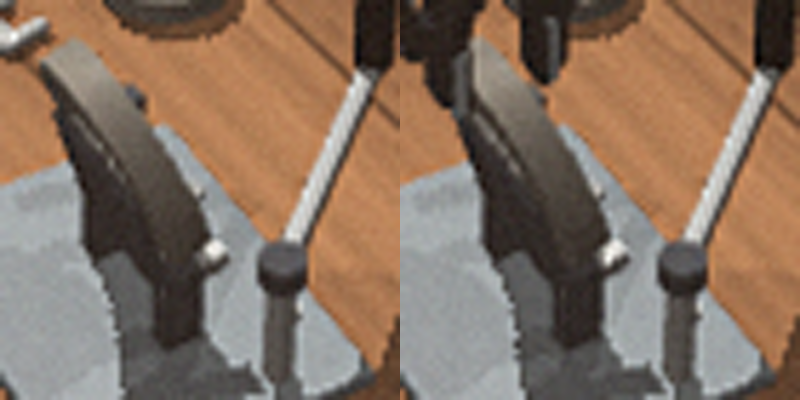

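View pics/w32.png

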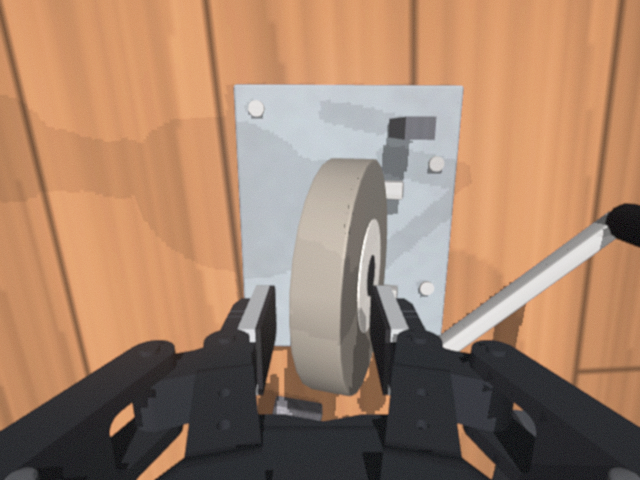

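Call:
move_arm(motion=[[39,[0,0,0],0],[42,[0,0,-0.02],0],[44,[0,0,-0.1],0],[44,[0,0,-0.3],0],[44,[0,0,-0.7],0],[44,[0,0,-1.2],0],[44,[0,0,-1.8],0],[44,[0,0,-2.3],0],[44,[0,0,-2.3],0],[44,[0,0,-2.3],0]])

```text
clock: 38.05
eef_pos: [0.4719, -0.1889, 0.2372]
tool_rot: [0.727, 0.687, 0.0, 0.001]
ft_force: [0.6, -0.4, -0.7]
grip_width: 0.0439
```

```bash
python3 snap.py w33; python3 look.py 33;  python3 - <<'E'
import cv2,numpy as np
t=[cv2.resize(cv2.imread(f'pics/{i}.png')[100:300,240:430],(400,421),interpolation=cv2.INTER_CUBIC) for i in('w17','w33')]
cv2.imwrite('pics/cmp7.png',np.hstack(t))
a=cv2.imread('pics/w33.png')[80:320,240:430];cv2.imwrite('pics/w33z.png',cv2.resize(a,None,fx=2.5,fy=2.5,interpolation=cv2.INTER_CUBIC))
a=cv2.imread('pics/scene33.png')[240:310,230:300];cv2.imwrite('pics/s33z.png',cv2.resize(a,None,fx=8,fy=8,interpolation=cv2.INTER_CUBIC))
E
cat pics/w17.json pics/w33.json
```

```text
t 38.05 pos [ 0.4719 -0.1889  0.2372] F [ 0.65 -0.4  -0.73] T [ 0.01 -0.01 -0.01] w 43.86 j [-0.38  0.25  0.08  1.41 -0.    1.25]
[[0.4721636246034027, -0.186792989064279, 0.23614653443926606], [0.7271345284853372, 0.6864948600996892, -0.00018799667597822926, -0.0003862620406716306]][[0.47185098732881936, -0.188865728265279, 0.23724942132356439], [0.7271257574791724, 0.6865033316530718, 0.0004591382031474655, 0.001047679188821187]]
```

View pics/cmp7.png

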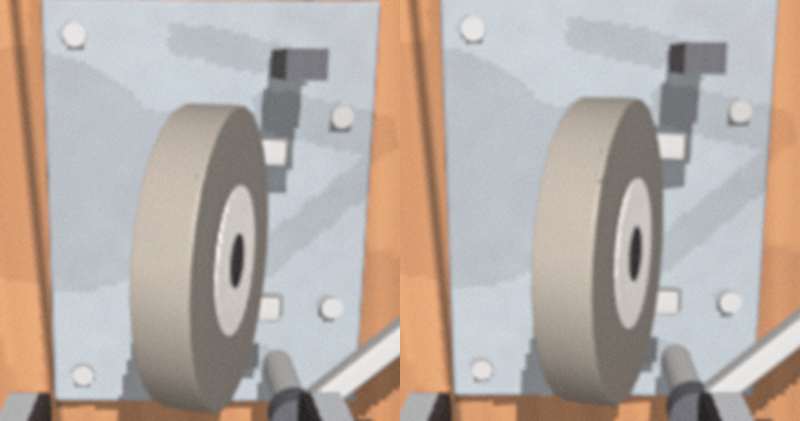

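View pics/w33z.png

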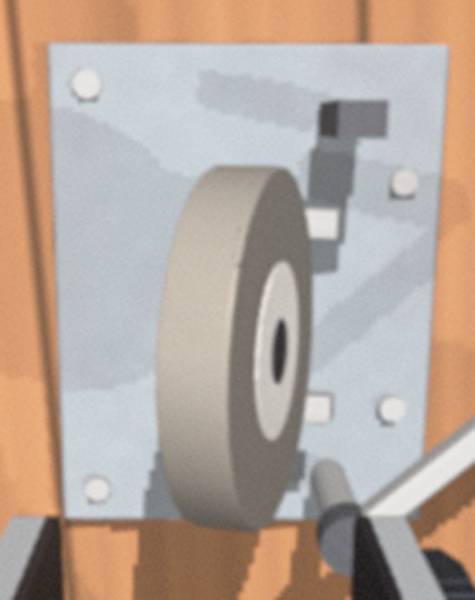

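View pics/s33z.png

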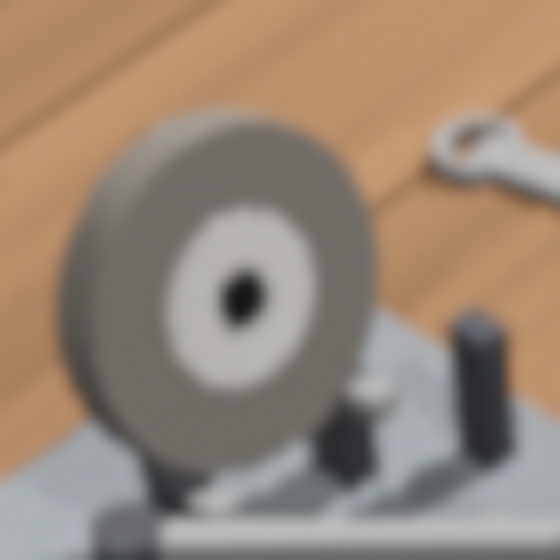

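```bash
sed -e "s/w17/w33/; s/bw=.*/bw=w(280,351);bs=s(241,297)/; s/^wo=.*/wo=[w(155,0)[0],w(313,0)[0],w(0,165)[1],w(0,530)[1]]; so=[s(58,0)[0],s(376,0)[0],s(0,107)[1],s(0,478)[1]]/; s/^lw=.*/lw=[w(254,0)[0],w(300,0)[0],w(0,261)[1],w(0,441)[1]]; ls=[s(165,0)[0],s(316,0)[0],s(0,204)[1],s(0,392)[1]]/" fit.py > fit2.py; python3 fit2.py; python3 ov2.py 33
```

```text
[ 0.4845 -0.1907  0.1016] tilt 17.21 yaw -0.043 r 0.0275
[-0.6 -0.1 -0.3  0.5 -0.1  1.2  0.8 -0.9 -0.7  0.2  0.5  0.3 -0.3  1.
  0.3  0.1  0.8 -0.   0.7 -0.3]
sd [0.0003 0.0003 0.0009 0.008  0.0288]
```

View pics/o33.png

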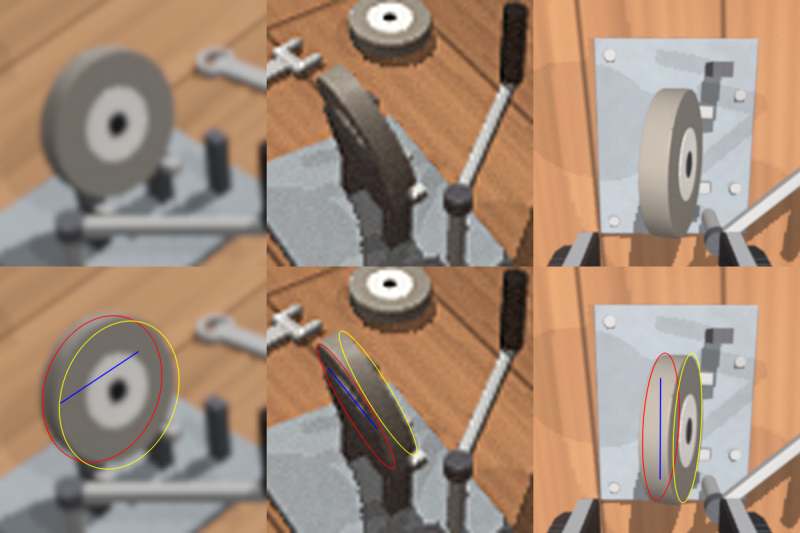

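```bash
python3 - <<'E'
from workcell import *
from h import *
o=get_obs();st(o);go(o,[.515,-.19,.125],1.51)
E
```

```text
t 38.2 pos [ 0.4706 -0.1884  0.2351] F [0.06 0.18 0.02] T [-0.   -0.01 -0.  ] w 44.02 j [-0.38  0.25  0.08  1.41 -0.    1.25]
shift [0.017 0.893 2.2  ] roll -14.97 curyaw -0.0575 tilt [-2.2e-03  8.0e-04 -1.0e+00]
```

Call:
move_arm(motion=[[30,[0,0.3,0],-1.4],[20,[0,0.8,0],-2.8],[10,[0,0.9,0],-4.2],[0,[0,0.9,0],-5.6],[0,[0,0.9,0.2],-7.0],[0,[0,0.9,0.6],-8.4],[0,[0,0.9,1.1],-9.8],[0,[0,0.9,1.6],-11.2],[0,[0,0.9,2.0],-12.6],[0,[0,0.9,2.2],-14.0]])

```text
clock: 39.2
eef_pos: [0.514, -0.1904, 0.1226]
tool_rot: [0.078, 0.997, 0.001, -0.003]
ft_force: [-1.5, 0.2, 0.1]
grip_width: 0.0001
```

```bash
python3 snap.py w34; python3 - <<'E'
from workcell import *
from h import *
st(get_obs());o=get_obs();go(o,[.645,-.198,.125],1.51)
c=camera('side')['color'];cv2.imwrite('pics/side34.png',c[:,:,::-1])
c=camera('scene')['color'];cv2.imwrite('pics/scene34.png',c[:,:,::-1])
E
```

```text
t 39.2 pos [ 0.514  -0.1904  0.1226] F [-1.48  0.16  0.1 ] T [ 0.03 -0.03 -0.03] w 0.09 j [-0.35  0.39 -0.01  1.17  0.   -0.2 ]
t 39.25 pos [ 0.5134 -0.1902  0.1216] F [-0.84  0.31 -1.8 ] T [0.01 0.04 0.01] w 0.24 j [-0.35  0.39 -0.02  1.17 -0.   -0.2 ]
shift [-2.624  0.245 -0.089] roll -0.88 curyaw 1.4183 tilt [-0.0076  0.0028 -1.    ]
```

View pics/w34.png

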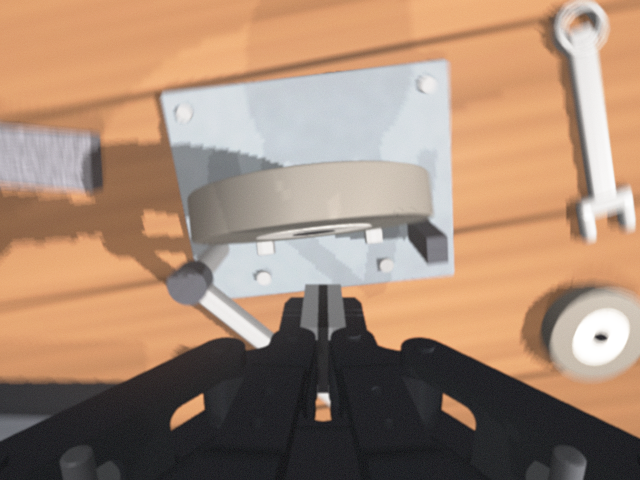

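```bash
python3 - <<'E'
from h import *
import json
c=wcam(*json.load(open('pics/w34.json')));yaw=-.06
ex=np.array([np.cos(yaw),np.sin(yaw),0]);ey=np.array([-np.sin(yaw),np.cos(yaw),0]);ez=np.array([0,0,1.])
th=np.linspace(0,2*np.pi,400)
for d in(-.5,0,1,2,3):
    t=np.radians(15)+np.arctan(d/58);a0=np.radians(15)
    b=np.array([.488,-.19,.05])+d*1e-3*(np.cos(a0)*ex+np.sin(a0)*ez)
    ax=np.cos(t)*ex+np.sin(t)*ez;cz=-np.sin(t)*ex+np.cos(t)*ez
    ctr=b+.02*ax+.0473*cz
    f=lambda r:proj(c,ctr+r*(np.cos(th)[:,None]*ey+np.sin(th)[:,None]*cz))
    q=f(.0276); # residual thickness: perpendicular ellipse minor axis
    cv=q-q.mean(0);w=np.linalg.svd(cv,full_matrices=False)[1]/np.sqrt(200)
    Q=f(.055)
    print(d,np.degrees(t).round(1),'ctr',proj(c,ctr)[0].round(1),'minor(px full)',(2*w[1]).round(2),'rimL',Q[Q[:,0].argmin()].round(1),'rimR',Q[Q[:,0].argmax()].round(1))
a=cv2.imread('pics/w34.png')[200:260,240:400];cv2.imwrite('pics/w34z.png',cv2.resize(a,None,fx=5,fy=5,interpolation=cv2.INTER_CUBIC))
E
```

```text
-0.5 14.5 ctr [315.6 232.1] minor(px full) 0.75 rimL [195.7 243. ] rimR [434.2 220.8]
0 15.0 ctr [315.6 232.3] minor(px full) 1.7 rimL [195.6 242.9] rimR [434.3 220.7]
1 16.0 ctr [315.6 232.6] minor(px full) 3.62 rimL [195.3 242.6] rimR [434.5 220.6]
2 17.0 ctr [315.6 233. ] minor(px full) 5.55 rimL [195.  242.3] rimR [434.7 220.4]
3 18.0 ctr [315.6 233.3] minor(px full) 7.48 rimL [194.7 241.9] rimR [434.8 220.2]
```

View pics/w34z.png

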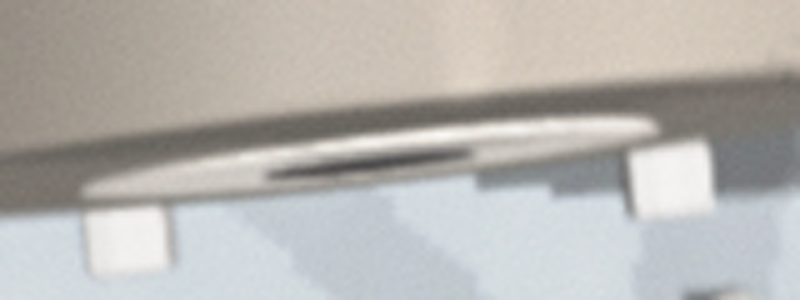

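```bash
python3 snap.py w35; cat > tl.py <<'E'
from h import *
import json,sys
yaw=-.06
ex=np.array([np.cos(yaw),np.sin(yaw),0]);ey=np.array([-np.sin(yaw),np.cos(yaw),0]);ez=np.array([0,0,1.])
th=np.linspace(0,2*np.pi,400)
for n in sys.argv[1:]:
  c=wcam(*json.load(open(f'pics/{n}.json')))
  for d in(-3,-1,0,1,2,3,4):
    t=np.radians(15)+np.arctan(d/58);a0=np.radians(15)
    b=np.array([.488,-.19,.05])+d*1e-3*(np.cos(a0)*ex+np.sin(a0)*ez)
    ax=np.cos(t)*ex+np.sin(t)*ez;cz=-np.sin(t)*ex+np.cos(t)*ez
    ctr=b+.02*ax+.0473*cz
    T=proj(c,ctr+.0276*cz)[0];B=proj(c,ctr-.0276*cz)[0]
    print(n,d,np.degrees(t).round(1),'ctr',proj(c,ctr)[0].round(1),'label bottom-top rows',(B-T)[1].round(2),'rim',(proj(c,ctr-.055*cz)-proj(c,ctr+.055*cz))[0,1].round(2))
E
python3 tl.py w20 w35; python3 - <<'E'
import cv2,numpy as np
t=[cv2.resize(cv2.imread(f'pics/{n}.png')[r:r+60,240:400],(800,300),interpolation=cv2.INTER_CUBIC) for n,r in(('w20',225),('w35',200))]
cv2.imwrite('pics/cmp8.png',np.vstack(t))
E
```

```text
t 39.35 pos [ 0.515  -0.1908  0.1245] F [ 0.02 -0.77 -0.07] T [-0.03  0.02 -0.04] w -0.09 j [-0.35  0.39 -0.01  1.17 -0.   -0.19]
w20 -3 12.0 ctr [318.4 255.5] label bottom-top rows -14.98 rim -32.92
w20 -1 14.0 ctr [318.4 256.6] label bottom-top rows -10.47 rim -23.04
w20 0 15.0 ctr [318.4 257.2] label bottom-top rows -8.18 rim -18.01
w20 1 16.0 ctr [318.4 257.7] label bottom-top rows -5.87 rim -12.93
w20 2 17.0 ctr [318.4 258.2] label bottom-top rows -3.54 rim -7.81
w20 3 18.0 ctr [318.3 258.7] label bottom-top rows -1.2 rim -2.65
w20 4 18.9 ctr [318.3 259.1] label bottom-top rows 1.15 rim 2.53
w35 -3 12.0 ctr [315.7 228.1] label bottom-top rows -3.78 rim -8.02
w35 -1 14.0 ctr [315.7 228.8] label bottom-top rows -0.03 rim -0.06
w35 0 15.0 ctr [315.7 229.2] label bottom-top rows 1.86 rim 3.96
w35 1 16.0 ctr [315.7 229.6] label bottom-top rows 3.77 rim 8.0
w35 2 17.0 ctr [315.8 229.9] label bottom-top rows 5.68 rim 12.06
w35 3 18.0 ctr [315.8 230.3] label bottom-top rows 7.59 rim 16.13
w35 4 18.9 ctr [315.8 230.6] label bottom-top rows 9.51 rim 20.2
```

View pics/cmp8.png

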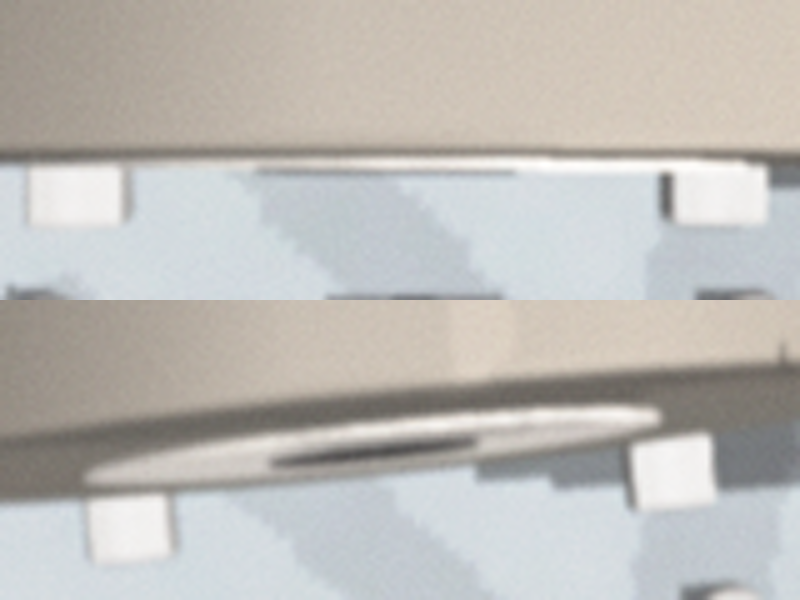

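```bash
python3 - <<'E'
from h import *
C=cams()['side'];yaw=-.06
ex=np.array([np.cos(yaw),np.sin(yaw),0]);ey=np.array([-np.sin(yaw),np.cos(yaw),0]);ez=np.array([0,0,1.])
th=np.linspace(0,2*np.pi,400);k=8;t=[]
def draw(im,d,col):
    a0=np.radians(15);tt=a0+np.arctan(d/58);b=np.array([.488,-.19,.05])+d*1e-3*(np.cos(a0)*ex+np.sin(a0)*ez)
    ax=np.cos(tt)*ex+np.sin(tt)*ez;cz=-np.sin(tt)*ex+np.cos(tt)*ez
    q=np.vstack([proj(C,b+s*ax+.0473*cz+.055*(np.cos(th)[:,None]*ey+np.sin(th)[:,None]*cz)) for s in(0,.02)])
    h=cv2.convexHull(((q-[325,268]+.5)*k-.5).astype(np.float32));cv2.polylines(im,[np.round(h*16).astype(int)],True,col,1,cv2.LINE_AA,4)
for n in(16,33):
    im=cv2.resize(cv2.imread(f'pics/side{n}.png')[268:330,325:374],None,fx=k,fy=k,interpolation=cv2.INTER_CUBIC)
    draw(im,0,(0,255,0));draw(im,3,(0,0,255));t.append(im)
cv2.imwrite('pics/cmp9.png',np.hstack(t))
E
```

```text
(no output)
```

View pics/cmp9.png

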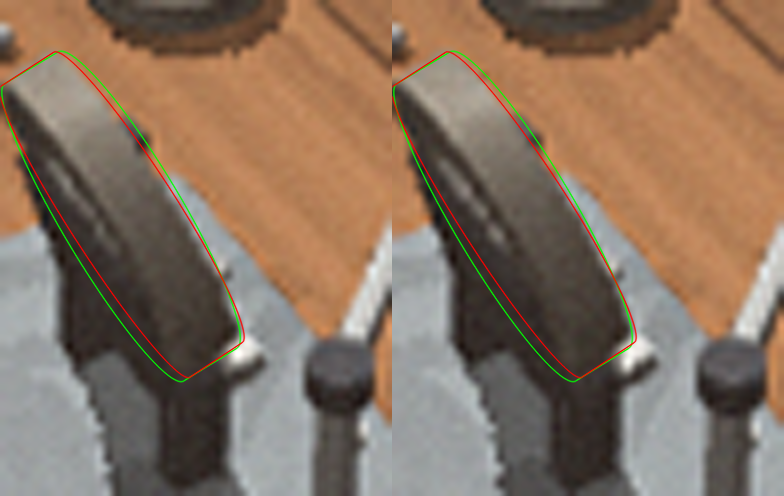

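```bash
python3 - <<'E'
from h import *
import json
yaw=-.06
ex=np.array([np.cos(yaw),np.sin(yaw),0]);ey=np.array([-np.sin(yaw),np.cos(yaw),0]);ez=np.array([0,0,1.])
th=np.linspace(0,2*np.pi,400)
for n in('w17','w33'):
  c=wcam(*json.load(open(f'pics/{n}.json')))
  for d in(-1,0,1,2,3,4):
    a0=np.radians(15);t=a0+np.arctan(d/58);b=np.array([.488,-.19,.05])+d*1e-3*(np.cos(a0)*ex+np.sin(a0)*ez)
    ax=np.cos(t)*ex+np.sin(t)*ez;cz=-np.sin(t)*ex+np.cos(t)*ez
    f=lambda s,r:proj(c,b+s*ax+.0473*cz+r*(np.cos(th)[:,None]*ey+np.sin(th)[:,None]*cz))
    L=f(.02,.0276);F=f(.02,.055);B=f(0,.055);v=(lambda q:(q-[240,80]+.5)*2.5-.5)
    L,F,B=v(L),v(F),v(B)
    print(n,d,'label u',L[:,0].min().round(1),L[:,0].max().round(1),'w',np.ptp(L[:,0]).round(1),'front u',F[:,0].min().round(1),F[:,0].max().round(1),'back umin',B[:,0].min().round(1))
im=[cv2.resize(cv2.imread(f'pics/{n}.png')[175:275,295:375],(400,500),interpolation=cv2.INTER_CUBIC) for n in('w17','w33')]
cv2.imwrite('pics/cmpa.png',np.hstack(im))
E
```

```text
w17 -1 label u 264.2 296.0 w 31.8 front u 243.9 308.6 back umin 168.6
w17 0 label u 263.0 297.8 w 34.8 front u 240.7 311.5 back umin 165.8
w17 1 label u 261.7 299.6 w 37.9 front u 237.5 314.5 back umin 163.0
w17 2 label u 260.4 301.3 w 40.9 front u 234.2 317.5 back umin 160.2
w17 3 label u 259.2 303.1 w 43.9 front u 231.1 320.4 back umin 157.6
w17 4 label u 257.9 304.8 w 46.9 front u 227.9 323.4 back umin 154.9
w33 -1 label u 263.7 295.0 w 31.3 front u 243.6 307.4 back umin 168.4
w33 0 label u 262.4 296.8 w 34.4 front u 240.4 310.3 back umin 165.6
w33 1 label u 261.1 298.5 w 37.4 front u 237.2 313.3 back umin 162.8
w33 2 label u 259.9 300.3 w 40.4 front u 234.0 316.3 back umin 160.1
w33 3 label u 258.6 302.1 w 43.5 front u 230.8 319.2 back umin 157.4
w33 4 label u 257.4 303.8 w 46.5 front u 227.6 322.2 back umin 154.7
```

View pics/cmpa.png

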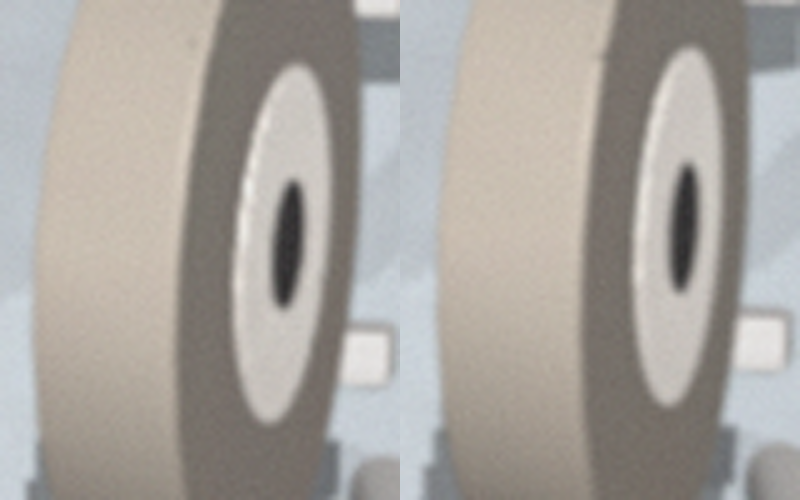

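```bash
python3 - <<'E'
from h import *
import json
yaw=-.06
ex=np.array([np.cos(yaw),np.sin(yaw),0]);ey=np.array([-np.sin(yaw),np.cos(yaw),0]);ez=np.array([0,0,1.])
a0=np.radians(15);cx=np.cos(a0)*ex+np.sin(a0)*ez;cz0=-np.sin(a0)*ex+np.cos(a0)*ez;O=np.array([.488,-.19,.05])
for n in('w17','w33'):
  c=wcam(*json.load(open(f'pics/{n}.json')))
  e=[((proj(c,O+.030*cx+y*ey)-[295,175]+.5)*5-.5)[0] for y in(-.038,-.028)];print(n,'rail end',np.round(e,1))
  for d in(0,1,2,3):
    t=a0+np.arctan(d/58);b=O+d*1e-3*cx;ax=np.cos(t)*ex+np.sin(t)*ez;cz=-np.sin(t)*ex+np.cos(t)*ez
    th=np.linspace(0,2*np.pi,2000);q=(proj(c,b+.02*ax+.0473*cz+.055*(np.cos(th)[:,None]*ey+np.sin(th)[:,None]*cz))-[295,175]+.5)*5-.5
    # front face right side u at rail row
    row=e[0][1]*.5+e[1][1]*.5; m=(abs(q[:,1]-row)<2);print(d,'u at row',q[m][:,0].max().round(1),'visible',(e[0][0]*.5+e[1][0]*.5-q[m][:,0].max()).round(1))
E
```

```text
w17 rail end [[389.7 385.8]
 [391.7 332. ]]
0 u at row 332.3 visible 58.4
1 u at row 337.3 visible 53.4
2 u at row 342.4 visible 48.3
3 u at row 347.5 visible 43.2
w33 rail end [[387.3 371.5]
 [389.3 317.7]]
0 u at row 330.0 visible 58.3
1 u at row 335.1 visible 53.2
2 u at row 340.2 visible 48.2
3 u at row 345.2 visible 43.1
```

```bash
cat >> h.py <<'E'
def S2W(x,y,z): return [.488+(x*.9982+y*.06)*1e-3,-.19+(-.06*x+.9982*y)*1e-3,z]
def W2S(p): d=(np.array(p[:2])-[.488,-.19])*1e3; return np.array([.9982*d[0]-.06*d[1],.06*d[0]+.9982*d[1]])
E
python3 - <<'E'
from workcell import *
from h import *
o=get_obs();st(o);print(S2W(173,21,.175),W2S([.6318,-.1784]),W2S([.518,-.2666]));go(o,S2W(173,21,.178),1.51)
E
```

```text
t 39.4 pos [ 0.5158 -0.1911  0.1256] F [-0.01 -0.4  -0.08] T [0.   0.02 0.  ] w 0.23 j [-0.35  0.39 -0.01  1.17 -0.   -0.19]
[0.6619486, -0.17941780000000002, 0.175] [142.84516  20.20712] [ 34.542   -74.66212]
shift [-2.843  0.712 -1.052] roll -1.0 curyaw 1.4055 tilt [-1.6e-03  6.0e-04 -1.0e+00]
```

Call:
move_arm(motion=[[0,[-0.1,0,-0.6],0],[0,[-0.5,0.1,-1.1],-0.5],[0,[-1.2,0.3,-1.1],-1.0],[0,[-2.0,0.5,-1.1],-1.0],[0,[-2.6,0.65,-1.1],-1.0],[0,[-2.84,0.71,-1.1],-1.0],[0,[-2.84,0.71,-1.1],-1.0],[0,[-2.84,0.71,-0.9],-1.0],[0,[-2.84,0.71,-0.5],-1.0],[0,[-2.84,0.71,0],-1.0]])

```text
clock: 40.4
eef_pos: [0.662, -0.1797, 0.1272]
tool_rot: [0.03, 1.0, -0.0, 0.001]
ft_force: [0.0, 0.2, -0.1]
grip_width: 0.0001
```

```bash
python3 snap.py w36; python3 - <<'E'
from workcell import *
from h import *
o=get_obs();st(o);print(W2S(o['eef_pos']));go(o,S2W(171,21,.103),1.51);go(o,S2W(55,70,.103),1.51)
E
```

```text
t 40.4 pos [ 0.662  -0.1797  0.1272] F [ 0.01  0.21 -0.08] T [ 0.05 -0.04  0.02] w 0.06 j [-0.27  0.66  0.44  1.35 -0.   -0.21]
t 40.45 pos [ 0.6588 -0.1789  0.1209] F [-1.16  0.6  -4.29] T [ 0.07  0.14 -0.03] w 0.48 j [-0.27  0.66  0.43  1.35 -0.   -0.21]
[169.78625367  21.32914528]
shift [-0.027 -0.007  0.358] roll 0.01 curyaw 1.5116 tilt [-0.0066  0.0016 -1.    ]
shift [2.292 0.975 0.375] roll 0.01 curyaw 1.5116 tilt [-0.0066  0.0016 -1.    ]
```

View pics/w36.png

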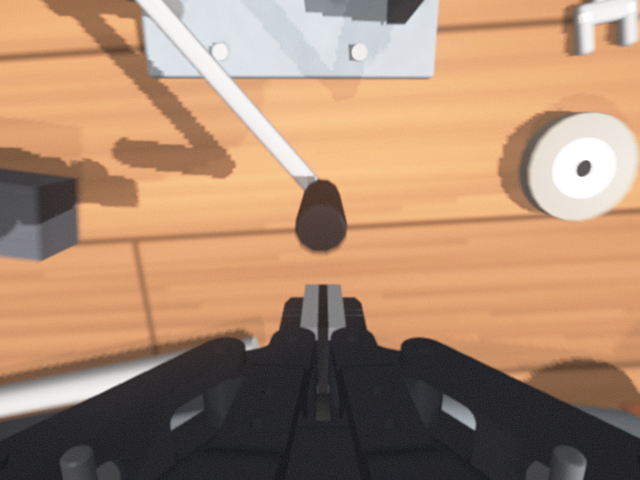

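Call:
move_arm(motion=[[0,[0,0,0.2],0],[0,[0,0,0.4],0],[0,[0.08,0.02,0.44],0],[0,[0.2,0.1,0.44],0],[0,[0.35,0.22,0.44],0],[0,[0.52,0.36,0.44],0],[0,[0.7,0.48,0.44],0],[0,[0.88,0.58,0.44],0],[0,[1.04,0.67,0.44],0],[0,[1.2,0.75,0.44],0]])

```text
clock: 41.45
eef_pos: [0.6045, -0.1378, 0.1052]
tool_rot: [0.029, 1.0, -0.0, 0.001]
ft_force: [1.0, 1.0, 1.0]
grip_width: 0.0
```

```bash
python3 snap.py w37; python3 - <<'E'
from workcell import *
from h import *
o=get_obs();st(o);print(W2S(o['eef_pos']));go(o,S2W(55,70,.103),1.51)
E
```

```text
t 41.45 pos [ 0.6045 -0.1378  0.1052] F [1.02 0.96 1.04] T [ 0.11 -0.16  0.06] w 0.04 j [-0.22  0.53  0.17  1.2   0.   -0.17]
t 41.5 pos [ 0.6029 -0.1372  0.105 ] F [-1.19  0.46 -0.98] T [ 0.01  0.12 -0.  ] w 0.18 j [-0.22  0.53  0.16  1.2   0.   -0.17]
[111.49523308  59.62610594]
shift [1.129 0.211 0.04 ] roll 0.04 curyaw 1.514 tilt [-4.e-04  3.e-04 -1.e+00]
```

View pics/w37.png

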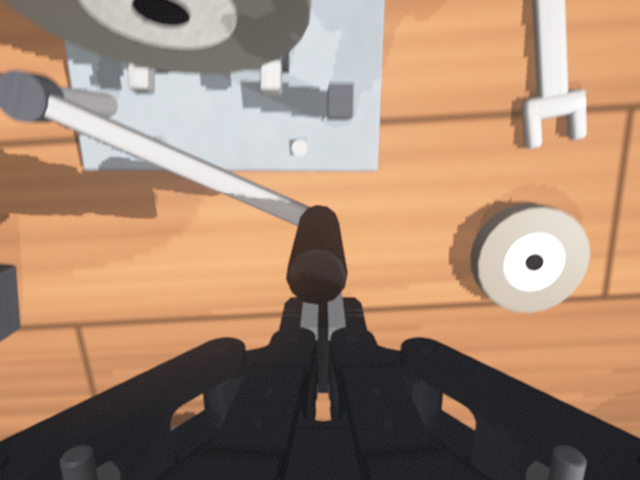

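Call:
move_arm(motion=[[0,[0.14,0.05,0],0],[0,[0.3,0.09,0],0],[0,[0.46,0.13,0],0],[0,[0.6,0.16,0],0],[0,[0.72,0.18,0],0],[0,[0.82,0.19,0],0],[0,[0.9,0.2,0],0],[0,[0.97,0.21,0],0],[0,[1.02,0.21,0],0],[0,[1.05,0.21,0],0]])

```text
clock: 42.5
eef_pos: [0.5525, -0.1248, 0.1042]
tool_rot: [0.029, 1.0, -0.0, 0.0]
ft_force: [-0.5, 0.5, -0.2]
grip_width: -0.0001
```

```bash
python3 snap.py w38; python3 - <<'E'
from workcell import *
from h import *
o=get_obs();st(o);print(W2S(o['eef_pos']))
E
```

```text
t 42.5 pos [ 0.5525 -0.1248  0.1042] F [-0.47  0.46 -0.16] T [ 0.01 -0.08 -0.02] w -0.08 j [-0.22  0.43  0.    1.14 -0.   -0.16]
t 42.55 pos [ 0.5523 -0.1248  0.1042] F [ 0.1   0.95 -0.21] T [-0.01 -0.01 -0.03] w 0.13 j [-0.22  0.43  0.    1.14 -0.   -0.16]
[60.2708603  68.92840027]
```

View pics/w38.png

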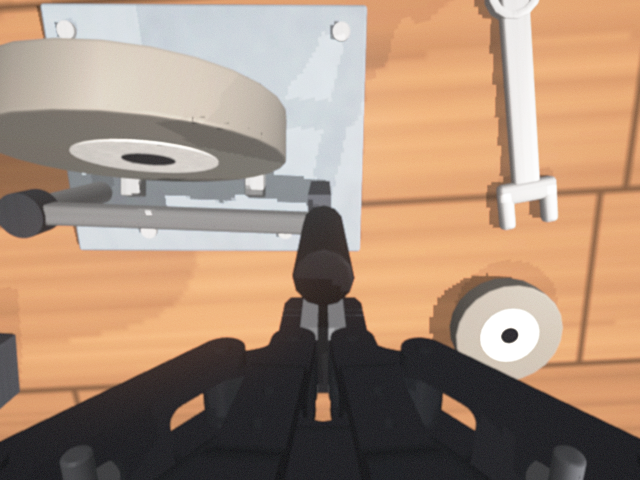

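Call:
move_arm(motion=[[0,[0.02,0.01,0],0],[0,[0.04,0.01,0],0],[0,[0.06,0.01,0],0],[0,[0.08,0.01,0],0],[0,[0.1,0.01,0],0],[0,[0.11,0.01,0],0],[0,[0.12,0.01,0],0],[0,[0.13,0.01,0],0],[0,[0.13,0.01,0],0],[0,[0.13,0.01,0],0]])

```text
clock: 43.55
eef_pos: [0.5477, -0.1239, 0.1043]
tool_rot: [0.029, 1.0, -0.0, 0.001]
ft_force: [6.4, -0.3, -3.1]
grip_width: 0.0002
```

```bash
python3 snap.py w39; python3 - <<'E'
from workcell import *
from h import *
o=get_obs();st(o);print(W2S(o['eef_pos']))
E
```

```text
t 43.55 pos [ 0.5477 -0.1239  0.1043] F [ 6.43 -0.3  -3.08] T [ 0.1  -1.18 -0.02] w 0.22 j [-0.22  0.42 -0.02  1.13  0.   -0.17]
t 43.6 pos [ 0.5477 -0.1239  0.1043] F [ 6.33  0.35 -2.78] T [ 0.05 -1.19 -0.03] w -0.05 j [-0.22  0.42 -0.02  1.13  0.   -0.17]
[55.65616948 69.53697514]
```

View pics/w39.png

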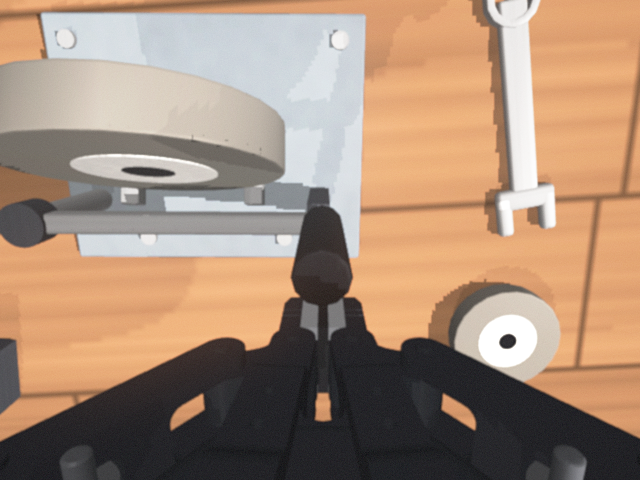

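Call:
move_arm(motion=[[0,[-0.1,0,0],0],[0,[-0.4,0,0],0],[0,[-0.8,0,-0.2],0],[0,[-1.0,0,-0.8],0],[0,[-1.0,0,-1.5],0],[0,[-1.0,0,-2.0],0],[0,[-1.0,0,-2.4],0],[0,[-1.0,0,-2.4],0],[0,[-1.0,0,-2.4],0],[0,[-1.0,0,-2.4],0]])

```text
clock: 44.6
eef_pos: [0.5949, -0.1266, 0.2223]
tool_rot: [0.029, 1.0, 0.0, -0.002]
ft_force: [0.4, 0.1, 0.3]
grip_width: -0.0001
```

```bash
python3 snap.py w40; python3 look.py 40; python3 - <<'E'
from workcell import *
from h import *
st(get_obs())
S=cv2.imread('pics/scene40.png');D=cv2.imread('pics/side40.png')
im=np.hstack([cv2.resize(S[235:325,225:315],(400,400),interpolation=cv2.INTER_CUBIC),cv2.resize(D[260:350,300:390],(400,400),interpolation=cv2.INTER_CUBIC)])
cv2.imwrite('pics/fin.png',im)
E
```

```text
t 44.6 pos [ 0.5949 -0.1266  0.2223] F [0.39 0.07 0.29] T [-0.02 -0.01 -0.01] w -0.06 j [-0.21  0.46  0.36  1.47 -0.   -0.15]
t 44.75 pos [ 0.5952 -0.1266  0.2226] F [ 0.05 -0.04 -0.1 ] T [-0.01  0.02  0.02] w 0.1 j [-0.21  0.46  0.36  1.47 -0.   -0.15]
```

View pics/fin.png

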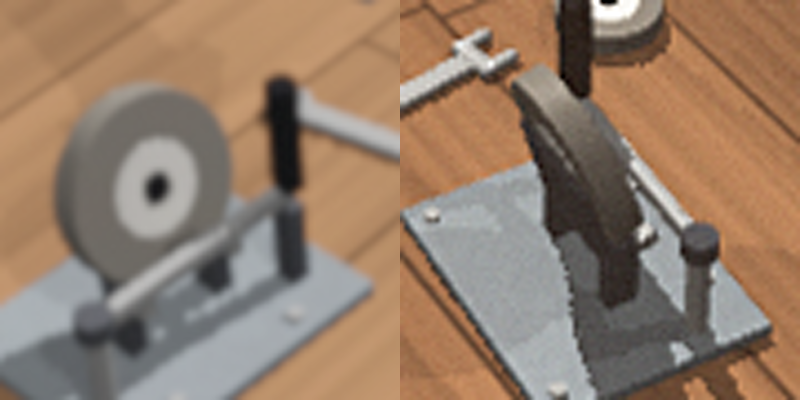

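View pics/w40.png

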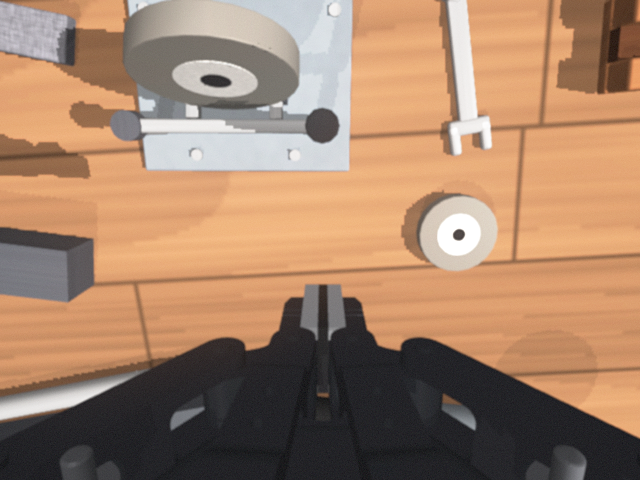

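```bash
python3 - <<'E'
from h import *
import json
C=cams()['scene'];W=wcam(*json.load(open('pics/w40.json')))
k,e=tri([(C,(288.2,253.3)),(W,(322,125))]);s=W2S(k);print(k.round(4),e,s.round(1),'phi',np.arctan2(s[0]-35,s[1]+74))
p=onplane(C,(288.2,253.3),.151);s=W2S(p);print(s,'phi',np.arctan2(s[0]-35,s[1]+74))
h=W2S(onplane(W,(125.5,125),.085));k2=W2S(onplane(W,(322,125),.151));print('wrist',h,k2,np.arctan2(*(k2-h)))
a=[np.abs(cv2.imread(f'pics/{n}40.png').astype(int)-cv2.imread(f'pics/{n}0.png')).max(2) for n in('scene','side')]
E
```

```text
[ 0.5268 -0.1224  0.1498] [[-0.2, 0.0], [0.5, 0.4]] [34.7 69.8] phi -0.0021908240717467913
[36.09900502 69.04211917] phi 0.007682935666084007
wrist [ 34.35149903 -72.73072961] [34.46373921 69.536919  ] 0.0007889366374640885
```

```bash
python3 -c "
from workcell import *
print(job_done())"
```

```text
the job is handed in; nothing more can be done
None
```

The wheel is out of its block and stands on edge on the two rails, leaning back on the rest. The keeper bar is shut. The job was handed in at about 45 s with the arm clear of everything.

**How it went**
- **Grip:** I closed the jaws only just below the wheel's 20 mm width (19.75–19.8 mm). It slipped about 3 mm on the first lift, so I tightened slightly; after that it slipped by no more than about 1 mm. The grip force can't be measured here. I estimate 5–10 N, with about 14 N as the worst case.
- **First placing:** the base stood about 2–3 mm out from the rest. I tried to push it in with the shut fingers (about 5 N), which did not move it.
- **Second placing:** I picked the wheel up again, moved it back until I felt it touch the rest (about 2.5 N), set it down and tipped it back gently.
- **Keeper:** I pushed it by the knob onto its stop, which pushed back with about 6 N.

**Last checks**
- **Keeper:** the knob was measured at x 34.7, y 69.8 mm of the stand, against 35 and 70 when shut. The angle is within 0.01 rad of 0.
- **Wheel lean (did not fully agree):** the length of rail visible in front puts the base about 1 mm out and the lean near 16°. A fit of the outline from two views gave 17.2°, and one near edge-on view suggested 18–19°. The wanted lean is 15°, so the wheel may not be perfectly flush.
- **Forces:** the readings I took stayed below about 7 N.
- **Other items:** I did not measure them again. The small wheel, spanner, offcut and brush showed no sign of being disturbed in the last pictures. The can was out of those views, and the arm passed it only once, at the start.

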